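Pack the dowelling case, shut both lids, raise the outer lid alone and hold it

TASK

Pack the loose jar of dowels and the maple drilling block into their two empty pockets in the dowelling case, upright and fully down. Then lower the case's two open lids gently and together until both are fully shut, and raise the plywood outer lid alone to about half open (45 degrees), leaving the clear inner lid shut over the contents. Finish holding the outer lid there by its handle, as it falls if let go, and leave everything else in the case and on the bench where it is.

Things in the scene. Friction and masses are not known exactly. Their poses are not given: they have to be found in the camera images.
- case: Dowelling case: open plywood box, immovable, 202 mm along x, 150 along y, walls 9, rim 78 mm above the bench. Origin: centre of its underside. Front is -y; the +y edge carries both lids' hinge. Floor 9 mm above the bench; a grey insert with four snug pockets rises 28 mm from it. The rear pockets are filled, the front ones empty. At the start both lids stand about upright over the rear edge.
- jar_pocket (a point): Centre of the floor of the empty round pocket for the jar, 50 mm in diameter, 28 mm deep; axes as the case. Along the case's x there is free space of 30 mm or more above the insert on either side of a jar standing here.
- block_pocket (a point): Centre of the floor of the empty rectangular pocket for the drilling block, 44 mm along the case's x, 66 mm along its y, 28 mm deep; axes as the case. Along the case's x there is free space of 30 mm or more above the insert on either side of a block standing here.
- dowel_jar_center (a point): The loose jar of dowels on the bench: a clear round jar with a red cap, 44 mm in diameter all the way up, 64 mm tall, about 0.1 kg. The point is its centre, 32 mm above its foot; z up.
- drill_block_center (a point): The loose drilling block on the bench: a plain maple block with three steel bushings in its top, 38 mm along its x, 60 mm along its y, 62 mm tall, about 0.1 kg. The point is its centre, 31 mm above its foot; z up.
- lid_hinge (a point): The middle of the hinge line that both lids share: it runs along the case's x on its rear (+y) edge, 80 mm above the bench; axes as the case.
- lid_handle (a point): Middle of the outer lid's steel bow handle: round bar, 12 mm diameter, 100 mm long, parallel to the hinge, 38 mm clear of the lid's front edge. Shut, it lies 188 mm in front (case -y) of the hinge line and 10 mm above it; it circles the hinge with the lid (about 0.27 m up at the start) and may turn between the fingers. Axes turn with the outer lid: x along the bar.
- inner_lid (a joint): Angle of the clear inner lid, rad: 0 shut, 1.4 to 1.6 at the start. A 4 mm clear sheet with a black edge and a black thumb tab at its front corner (case +x) that juts out 12 mm past the case front. Its stiff hinge (0.4 N m of friction) keeps it at any angle and carries the outer lid while they are nested.
- outer_lid (a joint): Angle of the plywood outer lid from the inner lid, rad: 0 nested on it (at the start, and when both are shut), at most 1.25. Inner plus outer joint is its angle above shut. It cannot pass the inner lid, so lowering it takes the inner lid down too; raised alone it swings almost freely (0.09 N m of friction) and falls if let go. About 0.3 kg.
- packed_jar: A jar like the loose one but with a black cap, already in the rear left (case -x) pocket; origin at the centre of its foot. Stays as it is.
- drill_index: A green metal drill box, 100 x 42 x 58 mm, already in the rear right pocket; origin at the centre of its underside. Stays as it is.
- caul_a: Maple caul, 200 mm along its x, 32 mm along its y, 24 mm high, lying on the bench; origin at the centre of its underside. Leave alone.
- caul_b: A second such maple caul. Leave alone.
- caul_c: A third such maple caul. Leave alone.
- square: Chrome steel square lying flat: blade 150 x 26 x 4 mm along its x, centred on the origin, stock 100 x 16 x 10 mm along its -y at the -x end. Leave alone.
- scraper: Blue plastic scraper lying flat, about 155 mm along its x, 56 mm wide, up to 10 mm high; origin on its underside. Leave alone.
- glue_bottle: White glue bottle with orange nozzle, 62 mm in diameter, 178 mm tall; origin at the centre of its foot. Leave alone.
Things that resemble listed ones, but are neither listed nor needed, are in the scene too. Of the things that look like the part that bears dowel_jar_center, take the one that is farthest from the robot's base at the start.

How it is judged:
By the outcome, as a careful person would: the job done as asked, in the order asked, and still so for the second after the job is handed in, while the arm keeps its last pose, push and grip.
It also fails if it takes over 72 s, if anything falls off the work surface, if the arm or the gripper's body presses on something with over 40 N, if the wrist force passes 120 N, or if a joint passes its speed limit or range.

ROBOT

A 6-joint arm with a two-finger parallel gripper is mounted at the origin on the work surface. World frame = base frame: x ahead of the robot, y to its left, z up, the work surface at z = 0. Lengths are in m, angles in rad, forces in N, time in s.
With the tool pointing down it reaches from about 0.3 to 0.875 m from the base axis. Payload 6.4 kg.
Tool frame: the origin (TCP) lies at the very end of the fingers, on their centre line; the grasp point (between the pads) lies 19 mm behind it (env.hold_point_z is the distance from the TCP to the grasp point, in m); y points along the fingers, z is the direction in which the jaws open and shut, and the axes are right-handed (so a half turn about y gives the same grasp; the last joint's range is limited). The gripper opens to 85 mm and grips with 20 to 120 N. Pads are 22 mm wide; open, the fingers measure 114 mm over their backs; the gripper's body (76 mm by 85 mm) begins 54 mm behind the grasp point. The pads swing forward as they close: fully open they stand 13 mm farther back than shut.
Start: joints at [1.089, 0.181, 1.607, -0, 1.354, -0.206], TCP at [0.157, 0.553, 0.231] pointing down, gripper open.
Joint ranges: [-2.99, 2.99], [-0.89, 2.07], [0.3, 2.58], [-1.14, 4.28], [0, 2.63], [-3.12, 3.12]. Speed limits (rad/s): [2.57, 2.57, 3.01, 3.14, 3.14, 3.14].

INTERFACE

Orientations are given as a unit quaternion [w, x, y, z].
In Python, from bench import env gives the robot as it stands.
- The arm moves only by the tool send_rows, never from a script. Its argument "plan" is a list of rows, each a list of 5 numbers: the shift along the tool's x, y, z in m, then the turn about the tool's y in rad, then the opening, from 0 (shut) to 1 (fully open). A call has 1 to 20 rows; each row is the pose to reach, as a shift and turn from the pose measured when the call began, along the tool's axes at that moment; what a row does not reach only later rows make up. A row lasts 1/12 s, in which the tool goes at most 41.7 mm and 7.16 degrees, less where a joint would pass 70% of its speed; a pose out of reach is approached as far as the arm can. A call with a gripper value outside its range is refused whole. The fingers move at their own pace and stop on an object; the grip force is fixed at half the most. Time passes only in rows, so rows that repeat a pose let the fingers close. It gives the time, the measured TCP pose, the force and the opening at its end, in the units of the state.
- env.sense(): the state, without advancing time (a new reading comes with each control period).
- env.camera(name): name is "scene" or "top"; returns the picture (384x512x3 uint8, red, green, blue); there is no depth.
- env.calibration(name): a dict with "vfov" (degrees; the focal length in pixels is half the picture's height over the tangent of half this angle, whatever the lens; pixels are square), "cx", "cy" (the principal point, pixels), "extrinsics" (4x4, takes a point from camera to world coordinates). Camera axes: x right, y down, z forward; pixel columns grow to the right and rows downward; lengths in m; the calibration is good to about 2 mm. A picture is of the moment at which its call begins. calibration takes no time and is no camera call.
- env.sign_off(): hands the job in, once; it reports no verdict.
The state is a dict: "time_s": time; "joint_pos": joint angles; "qd": joint speeds; "joint_torque": joint torques, N m; "eef_pos": TCP position; "tcp_rot": TCP orientation; "ft_force": force on the tool from outside, world axes, zero at the start; "wrist_torque": the same for the moment, N m; "gripper_width": opening from 0.0 (shut) to 1.0 (fully open).
Only numpy, scipy, OpenCV 4.12 (cv2) and the standard library are available. Lean on these libraries where they do the work, as an engineer would, in place of code of your own. Each camera call takes 0.05 s, during which the arm holds its last target.

## Working session

There is one attempt and no reset: what is moved stays moved. The work goes in short steps, Python scripts to look and compute and a tool call to move; the robot and the scene stay as the last step left them, time stands still between calls to the robot, and variables do not carry over. Pictures are saved under pics/ and viewed, and the job is handed in when it is done.

Besides the shell and the picture viewer there is one more tool, called after ">>>" by a JSON object that holds its "api" and its "payload". send_rows: Moves the arm, as the interface text tells. Its arguments: {"type":"object","properties":{"plan":{"type":"array"}},"required":["plan"]}

```bash
ls; mkdir -p pics; python3 - <<'E'
from bench import env
import cv2, numpy as np
s=env.sense()
print({k:np.round(v,3) for k,v in s.items()}); print(env.hold_point_z)
for n in ("scene","top"):
    c=env.calibration(n); print(n,{k:np.round(v,4) for k,v in c.items()})
    im=env.camera(n); cv2.imwrite(f"pics/{n}0_raw.png",im[:,:,::-1]); cv2.imwrite(f"pics/{n}0.png",cv2.resize(im[:,:,::-1],(800,600),interpolation=cv2.INTER_CUBIC))
E
```

```text
pics
{'time_s': np.float64(0.0), 'joint_pos': array([ 1.089,  0.182,  1.608,  0.   ,  1.354, -0.206]), 'qd': array([ 0.   , -0.001, -0.   , -0.001, -0.002,  0.001]), 'joint_torque': array([-0.0000e+00, -4.4488e+01, -3.5133e+01, -0.0000e+00,  9.0000e-03,
        0.0000e+00]), 'eef_pos': array([0.156, 0.553, 0.23 ]), 'tcp_rot': array([-0.7  ,  0.701, -0.097,  0.097]), 'ft_force': array([-0.169, -0.741,  0.676]), 'wrist_torque': array([ 0.045,  0.034, -0.026]), 'gripper_width': np.float64(1.001)}
0.0187
scene {'vfov': np.float64(56.1572), 'cx': np.float64(257.5588), 'cy': np.float64(194.9549), 'extrinsics': array([[-0.073 ,  0.5176, -0.8525,  1.3505],
       [ 0.9972,  0.0512, -0.0543,  0.0762],
       [ 0.0155, -0.8541, -0.5199,  0.5775],
       [ 0.    ,  0.    ,  0.    ,  1.    ]])}
top {'vfov': np.float64(49.3197), 'cx': np.float64(250.7043), 'cy': np.float64(195.963), 'extrinsics': array([[ 0.021 , -0.9977,  0.0648,  0.5038],
       [-0.9997, -0.02  ,  0.0162,  0.029 ],
       [-0.0148, -0.0652, -0.9978,  1.1579],
       [ 0.    ,  0.    ,  0.    ,  1.    ]])}
```

View pics/scene0.png

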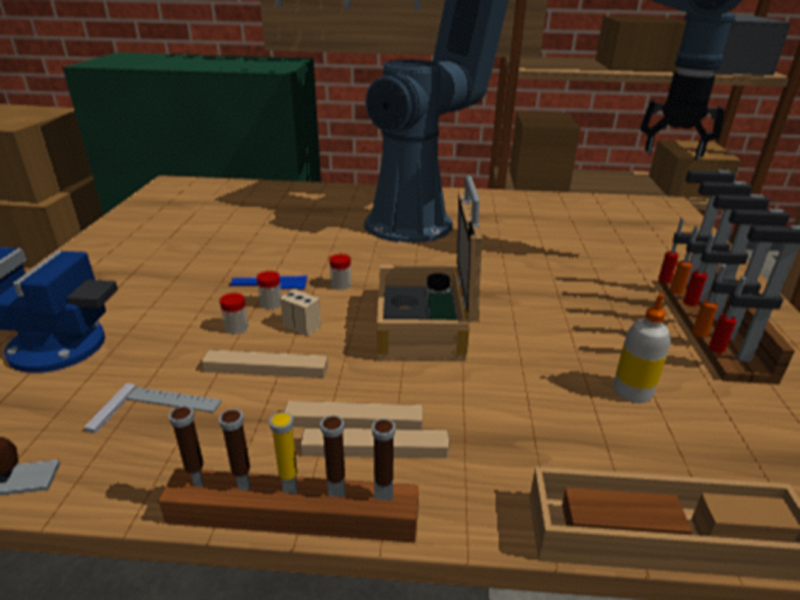

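View pics/top0.png

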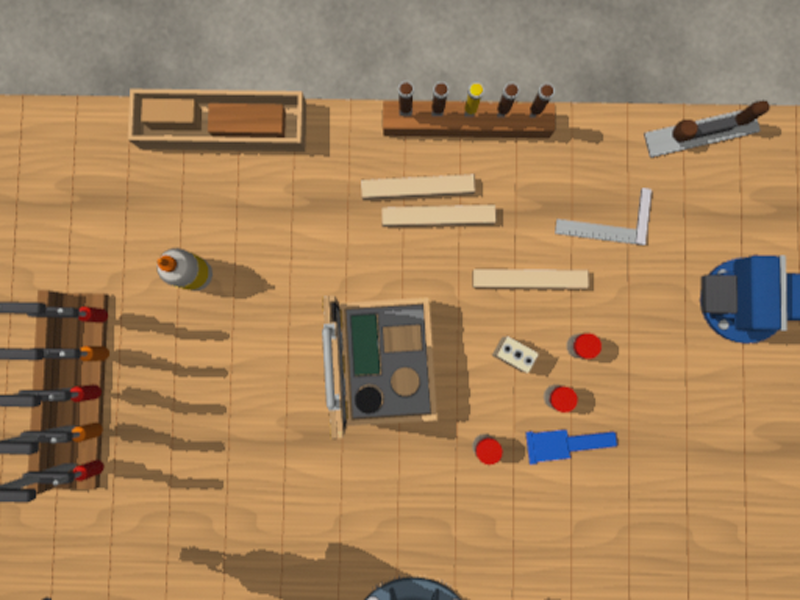

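Scene: the case is at about (405,360) in the 800x600 top view, with its hinge side at the left (world +y). The three red-capped jars are at (588,346), (563,399) and (489,450), and the block is at (515,355). Next I'll take close crops and measure them.

```bash
cat > h.py <<'E'
import numpy as np, cv2
from bench import env
from scipy.spatial.transform import Rotation as R
def cam(n):
    c=env.calibration(n); f=192/np.tan(np.radians(c["vfov"])/2)
    return f,c["cx"],c["cy"],np.array(c["extrinsics"])
def proj(n,P):
    f,cx,cy,T=cam(n); P=np.atleast_2d(P); q=(P-T[:3,3])@T[:3,:3]
    return np.c_[f*q[:,0]/q[:,2]+cx, f*q[:,1]/q[:,2]+cy]
def ray(n,uv,z):
    f,cx,cy,T=cam(n); uv=np.atleast_2d(uv).astype(float)
    d=np.c_[(uv[:,0]-cx)/f,(uv[:,1]-cy)/f,np.ones(len(uv))]@T[:3,:3].T
    return T[:3,3]+d*((z-T[2,3])/d[:,2])[:,None]
def pose():
    s=env.sense(); q=s["tcp_rot"]; return np.array(s["eef_pos"]),R.from_quat([q[1],q[2],q[3],q[0]])
def shift(target):
    p,r=pose(); return r.inv().apply(np.array(target)-p)
def snap(n,name,crop=None,k=3):
    im=env.camera(n)[:,:,::-1].copy(); cv2.imwrite(f"pics/{name}_raw.png",im)
    if crop: x0,y0,x1,y1=crop; im=im[y0:y1,x0:x1]
    cv2.imwrite(f"pics/{name}.png",cv2.resize(im,None,fx=k,fy=k,interpolation=cv2.INTER_CUBIC))
    return im
E
python3 - <<'E'
from h import *
t=cv2.imread("pics/top0_raw.png"); s=cv2.imread("pics/scene0_raw.png")
cv2.imwrite("pics/topcase.png",cv2.resize(t[185:285,200:300],None,fx=6,fy=6,interpolation=cv2.INTER_CUBIC))
cv2.imwrite("pics/topjars.png",cv2.resize(t[205:305,295:405],None,fx=6,fy=6,interpolation=cv2.INTER_CUBIC))
cv2.imwrite("pics/scenecase.png",cv2.resize(s[100:235,130:320],None,fx=4,fy=4,interpolation=cv2.INTER_CUBIC))
hsv=cv2.cvtColor(t,cv2.COLOR_BGR2HSV)
m=(((hsv[...,0]<8)|(hsv[...,0]>172))&(hsv[...,1]>170)&(hsv[...,2]>80)).astype(np.uint8)
n,l,st,c=cv2.connectedComponentsWithStats(m)
for i in range(1,n):
    if st[i,4]>30:
        X=ray("top",c[i],0.063)[0]; print(c[i].round(1),st[i,4],X.round(4),np.hypot(*X[:2]).round(3))
hs=cv2.cvtColor(s,cv2.COLOR_BGR2HSV)
m=(((hs[...,0]<8)|(hs[...,0]>172))&(hs[...,1]>170)&(hs[...,2]>80)).astype(np.uint8)
n,l,st,c=cv2.connectedComponentsWithStats(m)
for i in range(1,n):
    if st[i,4]>30: print("scene",c[i].round(1),st[i,4])
E
```

```text
[ 54.8 200.7] 63 [0.5521 0.5638 0.063 ] 0.789
[375.8 221.1] 230 [ 0.516  -0.2802  0.063 ] 0.587
[ 49.7 251.9] 69 [0.4176 0.5703 0.063 ] 0.707
[360.6 255.1] 234 [ 0.4271 -0.2411  0.063 ] 0.49
[312.8 288.4] 226 [ 0.3391 -0.1185  0.063 ] 0.359
[ 52.  302.1] 63 [0.2882 0.5573 0.063 ] 0.627
scene [143.8  20.7] 106
scene [161.3  20.3] 49
scene [93.7 30.2] 35
scene [123.1  31. ] 111
scene [213.2  36. ] 33
scene [226.2  36.9] 47
scene [37.7 41.3] 43
scene [212.5  48.9] 37
scene [461.6  56.4] 34
scene [222.   59.4] 153
scene [314.   62.3] 35
scene [336.7  62.8] 64
scene [361.2  64. ] 224
scene [396.  65.] 220
scene [40.4 64.4] 38
scene [491.7  67.8] 51
scene [508.8  69.1] 35
scene [212.9  71. ] 135
scene [304.7  74. ] 148
scene [473.6  80. ] 72
scene [484.6  79.7] 31
scene [291.1  84.8] 115
scene [236.2  93.3] 78
scene [284.6  95.4] 47
scene [378.9  98.8] 99
scene [403.3  99.8] 146
scene [237.1 103.9] 31
scene [500.2 102.6] 44
scene [292.3 106. ] 81
scene [307.3 117. ] 32
scene [430.3 168.9] 48
scene [217.7 166.4] 93
scene [171.7 177.6] 110
scene [448.1 182.2] 48
scene [149.  192.4] 146
scene [466.4 211.8] 52
```

View pics/topcase.png

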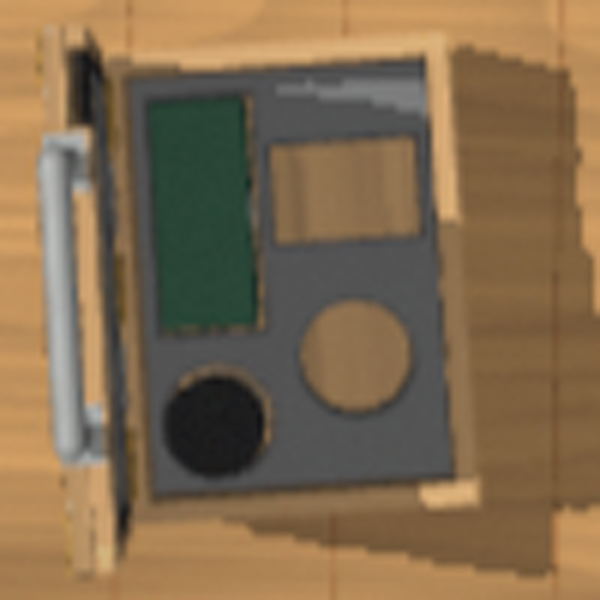

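View pics/topjars.png

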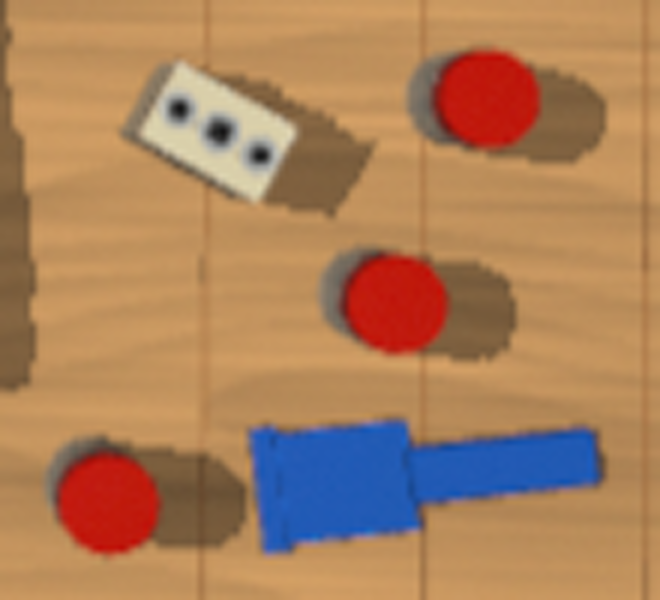

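View pics/scenecase.png

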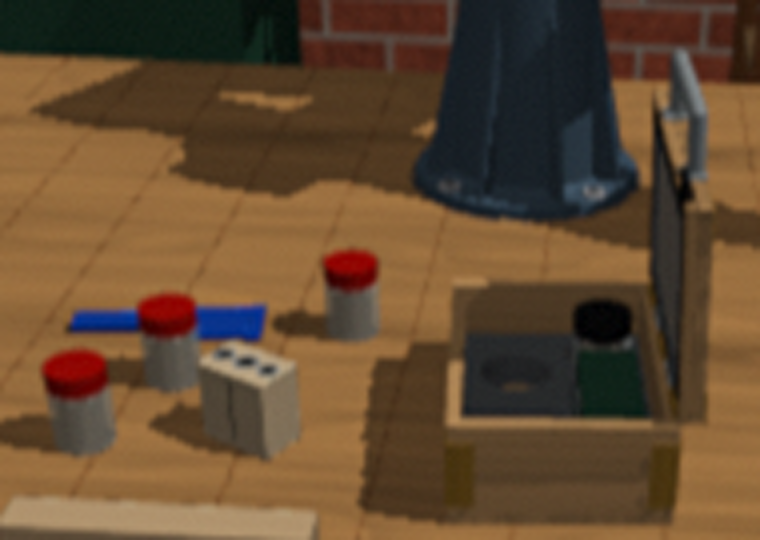

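The pieces that could be taken for the loose jar, in 800x600 top-view pixels:

| Pixel | Distance from base |
|---|---|
| (588,346) | 0.587 m |
| (563,399) | 0.49 m |
| (489,450) | 0.359 m |
| (368,400), black cap, in the case | packed jar, not loose |

I choose (588,346), since it is the farthest. The crop confirms a red-capped clear jar, with the maple block and its 3 bushings to its left. Next are the precise fits.

```bash
cat > fit.py <<'E'
from h import *
from scipy.optimize import minimize
K=8
def soft(n,polys,win):
    """intersection of polygons (world pts lists, convex-hulled in image) as soft mask within win x0,y0,x1,y1 (pixel centres at integers)"""
    x0,y0,x1,y1=win; out=None
    for P in polys:
        uv=proj(n,P); uv=cv2.convexHull(uv.astype(np.float32))[:,0]
        q=((uv-[x0-.5,y0-.5])*K-.5)
        m=np.zeros(((y1-y0)*K,(x1-x0)*K),np.uint8)
        cv2.fillPoly(m,[np.round(q*16).astype(np.int32)],255,shift=4)
        m=m.astype(np.float32)/255
        out=m if out is None else out*m
    return cv2.resize(out,(x1-x0,y1-y0),interpolation=cv2.INTER_AREA)
def circ(x,y,z,r):
    a=np.linspace(0,2*np.pi,72,endpoint=False); return np.c_[x+r*np.cos(a),y+r*np.sin(a),np.full(72,z)]
def rect(x,y,z,a,lx,ly):
    c,s=np.cos(a),np.sin(a); p=np.array([[lx,ly],[-lx,ly],[-lx,-ly],[lx,-ly]])/2
    return np.c_[x+c*p[:,0]-s*p[:,1],y+s*p[:,0]+c*p[:,1],np.full(4,z)]
def fit(n,model,x0,meas,win,steps):
    f=lambda v:float(((soft(n,model(x0+v*steps),win)-meas)**2).sum())
    sx=np.vstack([np.zeros(len(x0)),np.eye(len(x0))])
    r=minimize(f,np.zeros(len(x0)),method="Nelder-Mead",options=dict(initial_simplex=sx*2-0.5,xatol=.01,fatol=1e-4))
    return x0+r.x*steps,r.fun
E
python3 - <<'E'
from fit import *
t=cv2.imread("pics/top0_raw.png").astype(np.float32); s=cv2.imread("pics/scene0_raw.png").astype(np.float32)
def rb(im,win,lo,hi,ch):
    x0,y0,x1,y1=win; w=im[y0:y1,x0:x1]; d=ch(w); return np.clip((d-lo)/(hi-lo),0,1)
R_B=lambda w:w[...,2]-w[...,0]
# pockets
w1=(246,231,273,258); d=R_B(t[w1[1]:w1[3],w1[0]:w1[2]]); print(np.percentile(d,[5,20,50,80,95]))
hi=np.percentile(d,90); lo=np.percentile(d,20)
m=np.clip((d-lo)/(hi-lo),0,1)
g=ray("top",[259,243.5],.03)[0]; print("guess",g)
p,e=fit("top",lambda v:[circ(v[0],v[1],.037,.025),circ(v[0],v[1],.009,.025)],g[:2],m,w1,np.array([.004,.004])); print("jarpocket",p.round(4),e,m.sum())
w2=(242,205,272,228); d=R_B(t[w2[1]:w2[3],w2[0]:w2[2]]); print(np.percentile(d,[5,20,50,80,95]))
hi=np.percentile(d,75); lo=np.percentile(d,15); m=np.clip((d-lo)/(hi-lo),0,1)
g=ray("top",[257,216],.03)[0]
p2,e=fit("top",lambda v:[rect(v[0],v[1],.037,v[2],.044,.066),rect(v[0],v[1],.009,v[2],.044,.066)],np.array([*g[:2],0.05]),m,w2,np.array([.004,.004,.05])); print("blockpocket",p2.round(4),e,m.sum())
print("pocket sep",p2[:2]-p)
# jar caps
for nm,u in (("jar",(375.8,221.1)),):
    w=(362,207,390,235); sub=t[w[1]:w[3],w[0]:w[2]]
    d=sub[...,2]-1.5*np.maximum(sub[...,1],sub[...,0]); hi=np.percentile(d,90);lo=0
    m=np.clip(d/hi,0,1)
    g=ray("top",u,.063)[0]
    print(fit("top",lambda v:[np.r_[circ(v[0],v[1],.064,.022),circ(v[0],v[1],.052,.022)]],g[:2],m,w,np.array([.003,.003])))
# block top
w=(312,212,350,242); sub=t[w[1]:w[3],w[0]:w[2]]
print(sub[10,5],sub[15,15],sub[3,20])
c=(np.array([[180,62],[298,128],[260,203],[138,136]])+.5)/6-.5+[295,205]
q=ray("top",c,.062); print(q.round(4),q.mean(0).round(4)); 
for i in range(4): d=q[(i+1)%4]-q[i]; print(np.linalg.norm(d[:2]).round(4),np.degrees(np.arctan2(d[1],d[0])).round(2))
E
```

```text
[-1.  0.  0. 62. 64.]
guess [0.44979012 0.02239258 0.03      ]
jarpocket [0.4484 0.0226] 1.9798686504364014 257.85715
[-1.  0. 52. 63. 66.]
blockpocket [0.523  0.0291 0.08  ] 6.603254318237305 397.06454
pocket sep [0.07462392 0.00650867]
(array([ 0.51593924, -0.28154872]), np.float64(14.785269737243652))
[ 96. 138. 173.] [171. 204. 214.] [ 92. 143. 190.]
[[ 0.5293 -0.1472  0.062 ]
 [ 0.5017 -0.1985  0.062 ]
 [ 0.4689 -0.1823  0.062 ]
 [ 0.4968 -0.1293  0.062 ]] [ 0.4992 -0.1643  0.062 ]
0.0583 -118.23
0.0366 153.69
0.0599 62.31
0.0371 -28.84
```

```bash
python3 - <<'E'
from fit import *
c=(np.array([[447,33],[480,505]])+.5)/6-.5+[200,185]
q=ray("top",c,.078); print(q.round(4)); d=q[0]-q[1]; print(np.linalg.norm(d[:2]),np.arctan2(d[1],d[0]))
yaw=.083; mid=q.mean(0); C=mid[:2]+.075*np.array([-np.sin(yaw),np.cos(yaw)]); print("case",C)
t=cv2.imread("pics/top0_raw.png"); s=cv2.imread("pics/scene0_raw.png")
JP=(.4484,.0226);BP=(.523,.0291)
ca=np.array([np.cos(yaw),np.sin(yaw)]); cb=np.array([-ca[1],ca[0]])
for P in (JP,BP): d=np.array(P)-C; print("pocket in case",(d@ca).round(4),(d@cb).round(4))
H=C+.075*cb
def P3(a,z): return [*a,z]
curves=[(rect(*C,.078,yaw,.202,.150),(0,255,255)),(rect(*C,.037,yaw,.184,.132),(255,255,0)),(rect(*C,.0,yaw,.202,.150),(0,255,255)),
 (circ(*JP,.037,.025),(0,255,0)),(rect(*BP,.037,yaw,.044,.066),(0,255,0)),(rect(*BP,.009,yaw,.044,.066),(0,128,0)),
 (circ(.516,-.2808,.064,.022),(255,0,255)),(circ(.516,-.2808,0,.022),(255,0,255)),
 (rect(.4992,-.1643,.062,np.radians(-28.2),.038,.06),(255,0,0)),(rect(.4992,-.1643,0,np.radians(-28.2),.038,.06),(255,0,0))]
for n,im,(x0,y0,x1,y1),k in (("top",t,(205,180,400,275),4),("scene",s,(130,100,320,235),4)):
    o=cv2.resize(im[y0:y1,x0:x1],None,fx=k,fy=k,interpolation=cv2.INTER_CUBIC)
    for P,col in curves:
        uv=(proj(n,P)-[x0,y0]+.5)*k-.5
        cv2.polylines(o,[np.round(uv*16).astype(np.int32)],True,col,1,shift=4,lineType=cv2.LINE_AA)
    cv2.imwrite(f"pics/ov_{n}.png",o)
E
```

```text
[[ 0.5904 -0.0136  0.078 ]
 [ 0.389  -0.0312  0.078 ]]
0.20216349502022746 0.08687677148829764
case [0.4835165  0.05232959]
pocket in case -0.0375 -0.0267
pocket in case 0.0374 -0.0264
```

View pics/ov_top.png

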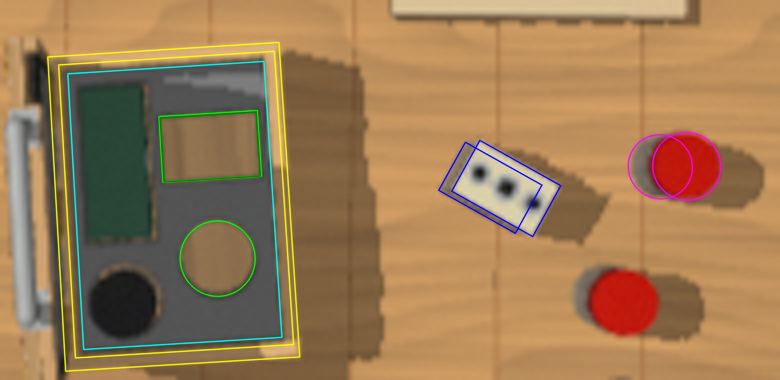

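View pics/ov_scene.png

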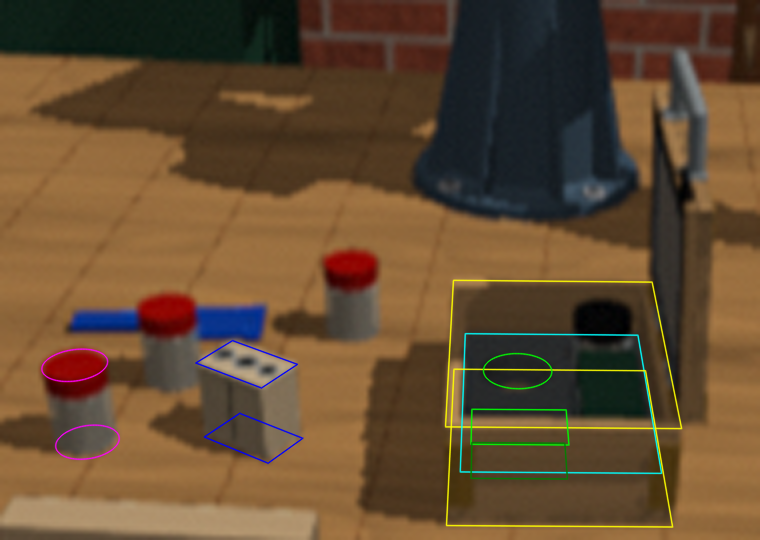

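Both overlays agree within about 1 px. The case centre is about (0.4835, 0.0523) with yaw 0.083, and the pockets are at case (-37.5,-26.5) and (37.5,-26.5) mm. Now I'll get the lid angle, the handle position and the first move.

```bash
python3 - <<'E'
from fit import *
yaw=.083;C=np.array([.4835,.0523]);ca=np.array([np.cos(yaw),np.sin(yaw)]); cb=np.array([-ca[1],ca[0]]);H=C+.075*cb
print("hinge",H)
phi0=np.arctan2(.010,.188);r=np.hypot(.188,.01)
for th in (1.35,1.4,1.45,1.5,1.55,1.6):
    a=th+phi0; ends=[np.r_[H-cb*r*np.cos(a)+ca*k,.08+r*np.sin(a)] for k in (-.05,0,.05)]
    print(th,ends[1].round(4),((proj("top",ends)-[200,185]+.5)*6-.5).round(0).tolist(),((proj("scene",ends)-[130,100]+.5)*4-.5).round(0).tolist())
p,r=pose(); print(r.as_matrix().round(3))
def tool(t): return shift(t).round(4)
print("jaw angle",np.degrees(np.arctan2(r.as_matrix()[1,2],r.as_matrix()[0,2])), "case x",np.degrees(yaw))
print(tool([.157,.553,.34]),tool([.516,-.281,.34]),tool([.516,-.281,.10]))
E
```

```text
hinge [0.47728214 0.12704181]
1.35 [0.4799 0.0957 0.2656] [[163.0, 438.0], [155.0, 296.0], [146.0, 155.0]] [[630.0, 63.0], [636.0, 89.0], [643.0, 118.0]]
1.4 [0.4791 0.105  0.267 ] [[136.0, 439.0], [128.0, 297.0], [120.0, 157.0]] [[644.0, 61.0], [651.0, 87.0], [659.0, 116.0]]
1.45 [0.4783 0.1144 0.2678] [[110.0, 441.0], [101.0, 299.0], [94.0, 158.0]] [[659.0, 60.0], [666.0, 86.0], [675.0, 115.0]]
1.5 [0.4776 0.1237 0.2682] [[83.0, 443.0], [75.0, 301.0], [67.0, 160.0]] [[673.0, 59.0], [681.0, 86.0], [691.0, 115.0]]
1.55 [0.4768 0.1331 0.2682] [[56.0, 445.0], [48.0, 302.0], [41.0, 161.0]] [[687.0, 60.0], [696.0, 86.0], [706.0, 115.0]]
1.6 [0.476  0.1425 0.2676] [[30.0, 446.0], [22.0, 304.0], [14.0, 163.0]] [[701.0, 61.0], [711.0, 87.0], [722.0, 116.0]]
[[ 0.962 -0.001  0.272]
 [-0.272 -0.001  0.962]
 [-0.    -1.    -0.002]]
jaw angle 74.19775038071698 case x 4.755549699585833
[ 0.0006 -0.1095  0.0002] [ 0.5731 -0.1086 -0.7045] [ 0.5732  0.1314 -0.7042]
```

The handle matches a lid angle of about 1.525 rad, which puts it at about (0.477, 0.129, 0.268). I'll move up and over to the jar, above lid height.

>>> {"api": "send_rows", "payload": {"plan": [[0,-0.04,0,0,1],[0,-0.08,0,0,1],[0,-0.11,0,0,1],[0.573,-0.11,-0.7045,1.212,1],[0.573,-0.11,-0.7045,1.212,1],[0.573,-0.11,-0.7045,1.212,1],[0.573,-0.11,-0.7045,1.212,1],[0.573,-0.11,-0.7045,1.212,1],[0.573,-0.11,-0.7045,1.212,1],[0.573,-0.11,-0.7045,1.212,1],[0.573,-0.11,-0.7045,1.212,1],[0.573,-0.11,-0.7045,1.212,1],[0.573,-0.11,-0.7045,1.212,1],[0.573,-0.11,-0.7045,1.212,1],[0.573,-0.11,-0.7045,1.212,1],[0.573,-0.11,-0.7045,1.212,1],[0.573,-0.11,-0.7045,1.212,1],[0.573,-0.11,-0.7045,1.212,1],[0.573,-0.11,-0.7045,1.212,1],[0.573,-0.11,-0.7045,1.212,1]]}}

```text
time_s: 1.77
eef_pos: [0.4369, -0.0997, 0.3409]
tcp_rot: [-0.52, 0.521, -0.479, 0.479]
ft_force: [0.9, 1.1, 0.3]
gripper_width: 0.998
```

```bash
cat >> h.py <<'E'
def st(*T):
    s=env.sense(); p,r=pose(); m=r.as_matrix()
    print("t",round(float(s["time_s"]),2),"p",p.round(4),"jaw",np.degrees(np.arctan2(m[1,2],m[0,2])).round(2),"tilt",m[2,1].round(4),"F",np.round(s["ft_force"],1),"w",round(float(s["gripper_width"]),3),"j",np.round(s["joint_pos"],2))
    for t in T: print(t,"->",shift(t).round(4))
E
python3 -c "
from h import *
st([.516,-.281,.34],[.516,-.281,.13],[.516,-.281,.031])"
```

```text
t 1.77 p [ 0.4369 -0.0997  0.3409] jaw 4.71 tilt -1.0 F [0.9 1.1 0.3] w 0.998 j [-0.49 -0.19  1.76 -0.    1.57 -0.57]
[0.516, -0.281, 0.34] -> [0.1872 0.0011 0.0639]
[0.516, -0.281, 0.13] -> [0.1869 0.2111 0.0641]
[0.516, -0.281, 0.031] -> [0.1868 0.3101 0.0642]
```

>>> {"api": "send_rows", "payload": {"plan": [[0.187,0.001,0.064,0,1],[0.187,0.001,0.064,0,1],[0.187,0.001,0.064,0,1],[0.187,0.001,0.064,0,1],[0.187,0.001,0.064,0,1],[0.187,0.001,0.064,0,1],[0.187,0.04,0.064,0,1],[0.187,0.08,0.064,0,1],[0.187,0.12,0.064,0,1],[0.187,0.16,0.064,0,1],[0.187,0.19,0.064,0,1],[0.187,0.21,0.064,0,1],[0.187,0.21,0.064,0,1],[0.187,0.21,0.064,0,1]]}}

```text
time_s: 2.93
eef_pos: [0.5152, -0.2802, 0.13]
tcp_rot: [-0.52, 0.521, -0.48, 0.478]
ft_force: [0.6, -0.6, 0.3]
gripper_width: 0.996
```

```bash
python3 -c "
from h import *
snap('scene','s1',(120,60,320,210),4)
st([.516,-.281,.13],[.516,-.281,.031])"
```

```text
t 2.98 p [ 0.5163 -0.2812  0.132 ] jaw 4.72 tilt -1.0 F [ 0.6 -0.5  0.9] w 1.001 j [-0.7   0.31  1.66 -0.    1.17 -0.78]
[0.516, -0.281, 0.13] -> [-0.0002  0.002  -0.0003]
[0.516, -0.281, 0.031] -> [-0.0004  0.101  -0.0003]
```

View pics/s1.png

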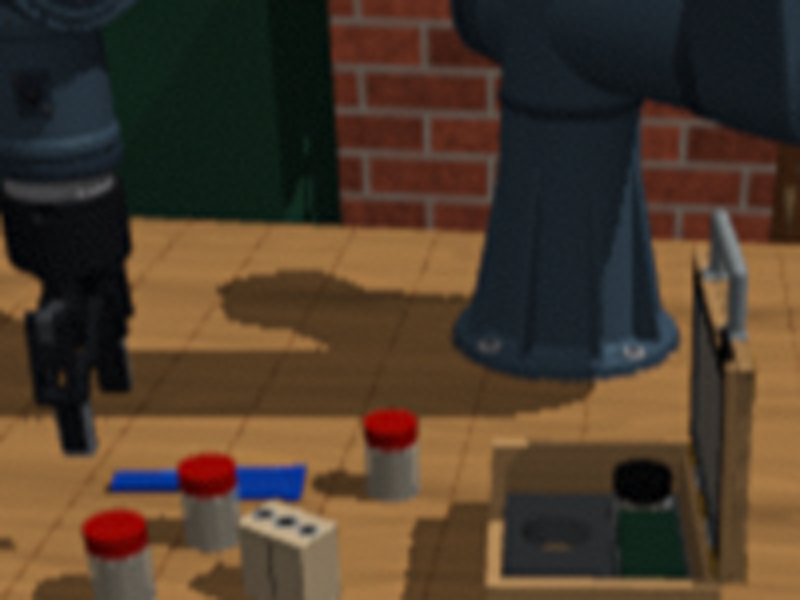

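The open gripper hangs above the chosen jar, with the near finger tip at crop (80,450) and the jar at (115,540). I'll descend and grip.

>>> {"api": "send_rows", "payload": {"plan": [[0,0.025,0,0,1],[0,0.05,0,0,1],[0,0.075,0,0,1],[0,0.09,0,0,1],[0,0.1,0,0,1],[0,0.1,0,0,1],[0,0.1,0,0,1],[0,0.1,0,0,0.3],[0,0.1,0,0,0.3],[0,0.1,0,0,0.3],[0,0.1,0,0,0.3],[0,0.1,0,0,0.3],[0,0.1,0,0,0.3],[0,0.1,0,0,0.3],[0,0.1,0,0,0.3],[0,0.1,0,0,0.3]]}}

```text
time_s: 4.32
eef_pos: [0.5171, -0.2821, 0.0334]
tcp_rot: [-0.52, 0.521, -0.478, 0.48]
ft_force: [-0.3, 0.6, 6.3]
gripper_width: 0.5
```

```bash
python3 -c "
from h import *
st([.516,-.281,.031],[.516,-.281,.20])"
```

```text
t 4.32 p [ 0.5171 -0.2821  0.0334] jaw 4.72 tilt -1.0 F [-0.3  0.6  6.3] w 0.5 j [-0.7   0.46  1.7  -0.    0.99 -0.78]
[0.516, -0.281, 0.031] -> [-0.0012  0.0024 -0.001 ]
[0.516, -0.281, 0.2] -> [-0.0006 -0.1666 -0.0008]
```

>>> {"api": "send_rows", "payload": {"plan": [[0,-0.01,0,0,0.3],[0,-0.03,0,0,0.3],[0,-0.05,0,0,0.3],[0,-0.075,0,0,0.3],[0,-0.1,0,0,0.3],[0,-0.125,0,0,0.3],[0,-0.14,0,0,0.3],[0,-0.15,0,0,0.3],[0,-0.15,0,0,0.3]]}}

```text
time_s: 5.07
eef_pos: [0.518, -0.2824, 0.1865]
tcp_rot: [-0.52, 0.521, -0.476, 0.482]
ft_force: [-0.1, -0.0, 0.2]
gripper_width: 0.5
```

```bash
python3 -c "
from h import *
st([.4484,.0226,.18])
snap('top','t2',(290,180,410,300),5)
snap('scene','s2',(90,80,310,230),3)"
```

```text
t 5.07 p [ 0.518  -0.2824  0.1865] jaw 4.73 tilt -1.0 F [-0.1 -0.   0.2] w 0.5 j [-0.7   0.25  1.62 -0.    1.27 -0.78]
[0.4484, 0.0226, 0.18] -> [-0.3098  0.0042 -0.0442]
```

View pics/t2.png

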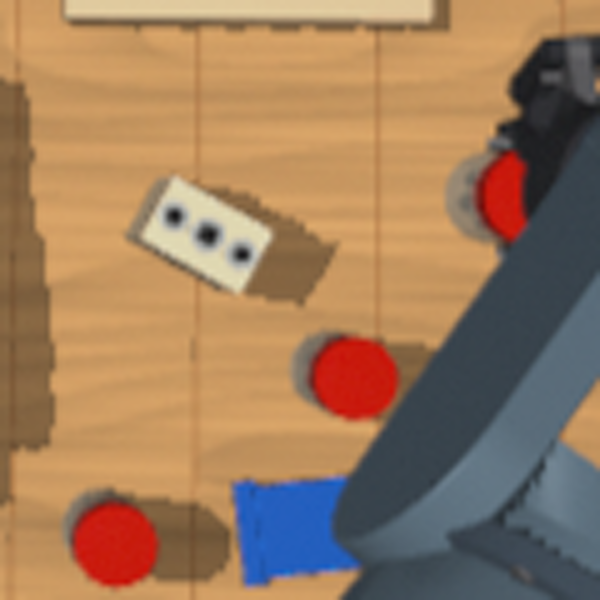

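View pics/s2.png

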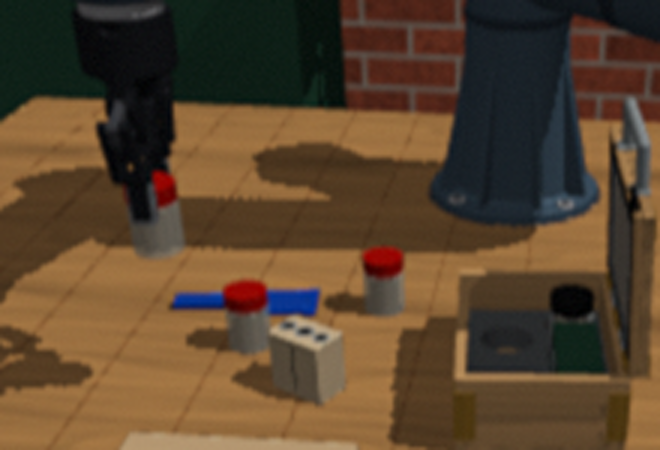

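The jar is held upright at crop (155,215). Next I'll carry it over the round pocket.

>>> {"api": "send_rows", "payload": {"plan": [[-0.02,0.004,-0.003,0,0.3],[-0.045,0.004,-0.006,0,0.3],[-0.07,0.004,-0.01,0,0.3],[-0.095,0.004,-0.014,0,0.3],[-0.12,0.004,-0.018,0,0.3],[-0.145,0.004,-0.021,0,0.3],[-0.17,0.004,-0.025,0,0.3],[-0.195,0.004,-0.028,0,0.3],[-0.22,0.004,-0.031,0,0.3],[-0.245,0.004,-0.035,0,0.3],[-0.27,0.004,-0.038,0,0.3],[-0.29,0.004,-0.042,0,0.3],[-0.303,0.004,-0.044,0,0.3],[-0.31,0.004,-0.044,0,0.3],[-0.31,0.004,-0.044,0,0.3],[-0.31,0.004,-0.044,0,0.3]]}}

```text
time_s: 6.5
eef_pos: [0.447, 0.0238, 0.1774]
tcp_rot: [-0.52, 0.521, -0.478, 0.479]
ft_force: [0.2, -0.4, -0.9]
gripper_width: 0.496
```

```bash
python3 -c "
from h import *
st([.4484,.0226,.18],[.4484,.0226,.043])
snap('top','t3',(190,150,340,290),4)
snap('scene','s3',(220,60,340,240),4)"
```

```text
t 6.5 p [0.447  0.0238 0.1774] jaw 4.76 tilt -1.0 F [ 0.2 -0.4 -0.9] w 0.496 j [-0.21 -0.05  1.97 -0.    1.22 -0.29]
[0.4484, 0.0226, 0.18] -> [ 0.0013 -0.0026  0.0013]
[0.4484, 0.0226, 0.043] -> [0.001  0.1344 0.0014]
```

View pics/t3.png

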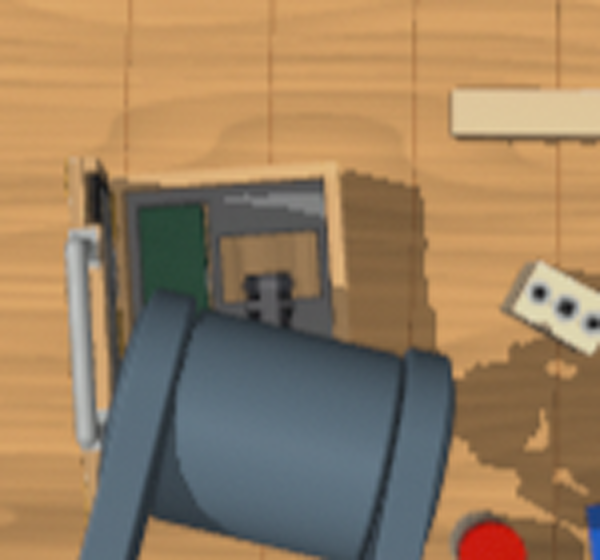

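View pics/s3.png

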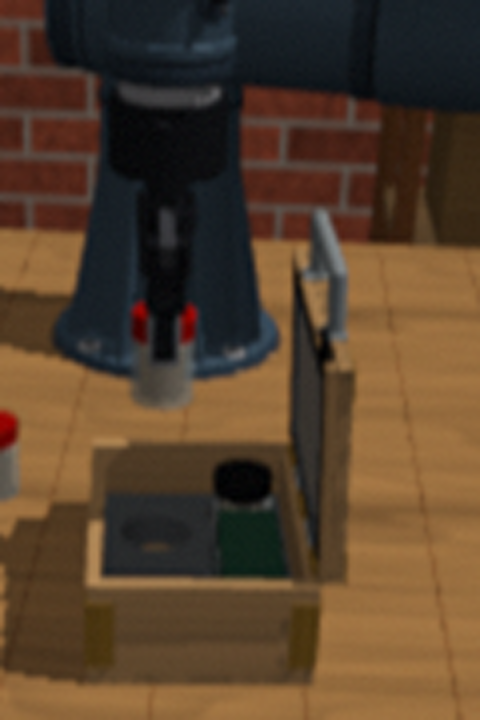

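The jar is over the pocket. The arm's forearm passes above the upright lid, so I'm checking its clearance before descending.

```bash
python3 - <<'E'
from h import *
from scipy.optimize import least_squares
D=[([1.089,.181,1.607,1.354],[.157,.553,.231]),([-.49,-.19,1.76,1.57],[.4369,-.0997,.3409]),([-.70,.31,1.66,1.17],[.5163,-.2812,.132]),([-.7,.46,1.7,.99],[.5171,-.2821,.0334]),([-.7,.25,1.62,1.27],[.518,-.2824,.1865]),([-.21,-.05,1.97,1.22],[.447,.0238,.1774])]
def f(v):
    a,b,c,h,e=v; o=[]
    for q,p in D:
        r=a*np.sin(q[1])+b*np.sin(q[1]+q[2])+e; z=h+a*np.cos(q[1])+b*np.cos(q[1]+q[2])
        x=r*np.cos(q[0])-c*np.sin(q[0]); y=r*np.sin(q[0])+c*np.cos(q[0]); o+=[x-p[0],y-p[1],z-p[2]]
    return o
r=least_squares(f,[.4,.4,.1,0,0]); print(r.x.round(4),np.abs(r.fun).max())
# ray from scene camera through crop pts to plane at lateral: intersect with y=0.14 not suitable; x planes
f_,cx,cy,T=cam("scene")
for u,v in ((240,80),(300,85),(370,100),(470,108)):
    uv=np.array([220+(u+.5)/4-.5,60+(v+.5)/4-.5]); d=T[:3,:3]@np.array([(uv[0]-cx)/f_,(uv[1]-cy)/f_,1])
    for X in (.35,.45): print((u,v),X,(T[:3,3]+d*(X-T[0,3])/d[0]).round(3))
# top outline of forearm end
for u,v in ((160,293),(115,370),(200,305)):
    uv=[190+(u+.5)/4-.5,150+(v+.5)/4-.5]
    for z in (.25,.35,.45): print((u,v),ray("top",uv,z).round(3))
E
```

```text
[ 0.383   0.5028  0.1173 -0.0351 -0.0047] 0.016192526182434774
(240, 80) 0.35 [0.35  0.067 0.338]
(240, 80) 0.45 [0.45  0.068 0.362]
(300, 85) 0.35 [0.35  0.108 0.336]
(300, 85) 0.45 [0.45  0.105 0.36 ]
(370, 100) 0.35 [0.35  0.156 0.327]
(370, 100) 0.45 [0.45  0.148 0.352]
(470, 108) 0.35 [0.35  0.223 0.324]
(470, 108) 0.45 [0.45  0.209 0.349]
(160, 293) [[0.503 0.088 0.25 ]]
(160, 293) [[0.503 0.082 0.35 ]]
(160, 293) [[0.504 0.075 0.45 ]]
(115, 370) [[0.461 0.112 0.25 ]]
(115, 370) [[0.466 0.102 0.35 ]]
(115, 370) [[0.471 0.093 0.45 ]]
(200, 305) [[0.497 0.066 0.25 ]]
(200, 305) [[0.498 0.062 0.35 ]]
(200, 305) [[0.499 0.058 0.45 ]]
```

```bash
python3 - <<'E'
import cv2
for n in ("t3","s3"):
    i=cv2.imread(f"pics/{n}_raw.png"); cv2.imwrite(f"pics/{n}_full.png",cv2.resize(i,(768,576),interpolation=cv2.INTER_CUBIC))
E
```

View pics/t3_full.png

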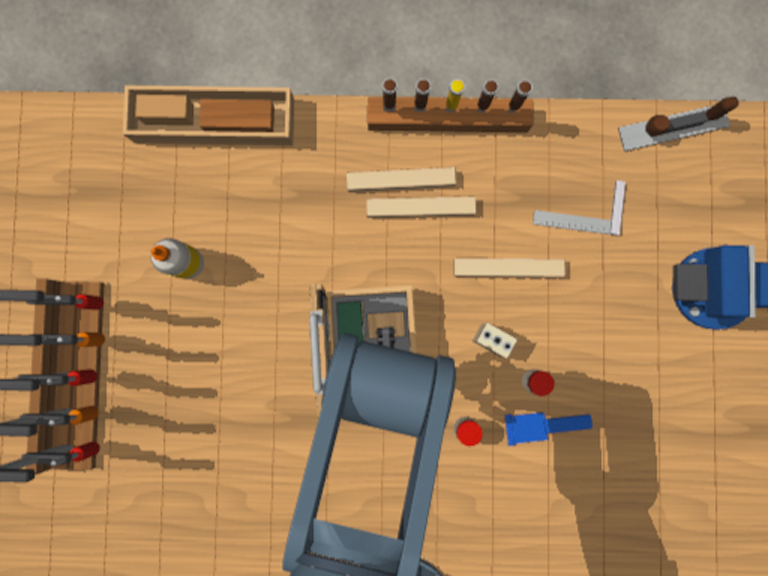

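View pics/s3_full.png

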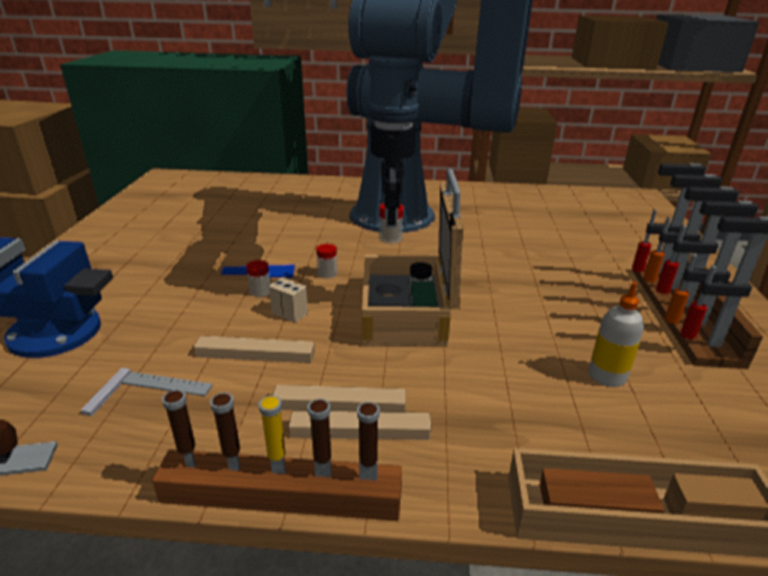

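Working from both views, the link to the right in the scene picture is the upper arm, well behind the lids. The wrist and forearm sit at y ≤ ~0.1–0.13 and above z ≈ 0.36–0.43. I'll go down part way and recheck.

>>> {"api": "send_rows", "payload": {"plan": [[0.001,0.015,0.0014,0,0.3],[0.001,0.03,0.0014,0,0.3],[0.001,0.045,0.0014,0,0.3],[0.001,0.06,0.0014,0,0.3],[0.001,0.067,0.0014,0,0.3],[0.001,0.067,0.0014,0,0.3],[0.001,0.067,0.0014,0,0.3]]}}

```text
time_s: 7.18
eef_pos: [0.4489, 0.0216, 0.1108]
tcp_rot: [-0.519, 0.521, -0.479, 0.48]
ft_force: [-0.2, 0.0, -0.9]
gripper_width: 0.494
```

```bash
python3 - <<'E'
from fit import *
st([.4484,.0226,.11],[.4484,.0226,.043])
snap('top','t4',(180,150,340,290),5)
p,r=pose(); foot=p[2]-.0334
im=env.camera("scene")[:,:,::-1].copy(); cv2.imwrite("pics/s4_raw.png",im)
x0,y0,x1,y1=220,20,350,220;k=4
o=cv2.resize(im[y0:y1,x0:x1],None,fx=k,fy=k,interpolation=cv2.INTER_CUBIC); cv2.imwrite("pics/s4.png",o[:600])
for P in (circ(.4484,.0226,foot,.022),circ(.4484,.0226,foot+.064,.022),circ(.4484,.0226,.037,.025)):
    uv=(proj("scene",P)-[x0,y0]+.5)*k-.5; cv2.polylines(o,[np.round(uv*16).astype(np.int32)],True,(0,255,0),1,shift=4,lineType=cv2.LINE_AA)
cv2.imwrite("pics/s4o.png",o[200:750])
E
```

```text
t 7.18 p [0.4489 0.0216 0.1108] jaw 4.64 tilt -1.0 F [-0.2  0.  -0.9] w 0.494 j [-0.21  0.05  2.02 -0.    1.07 -0.29]
[0.4484, 0.0226, 0.11] -> [-0.001   0.0008 -0.0004]
[0.4484, 0.0226, 0.043] -> [-0.0012  0.0678 -0.0004]
```

View pics/t4.png

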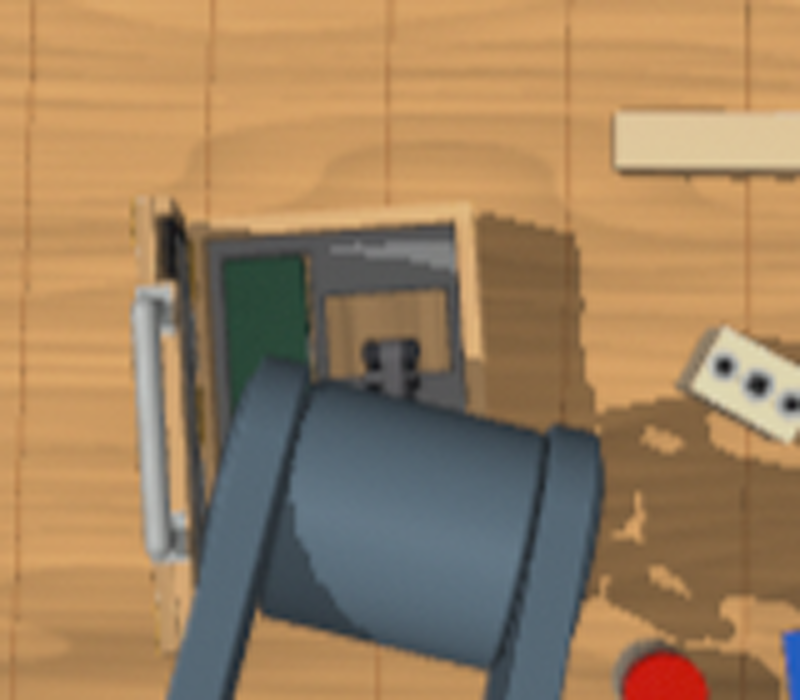

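View pics/s4.png

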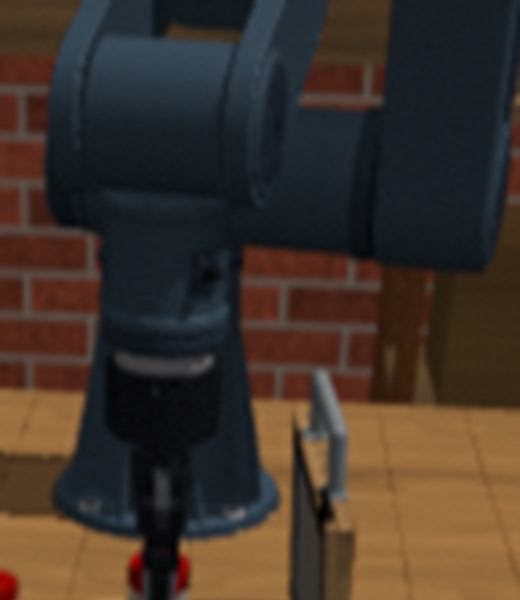

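View pics/s4o.png

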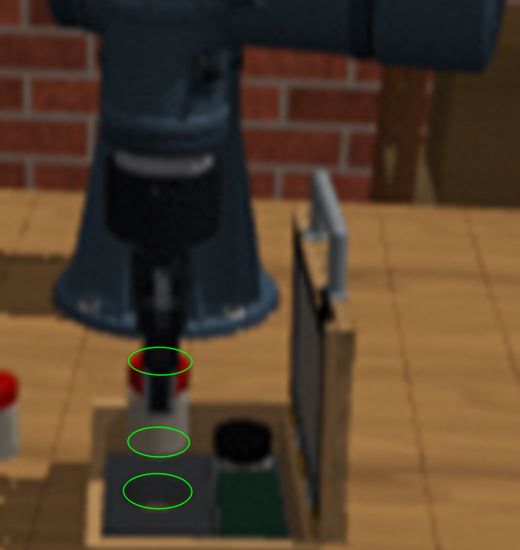

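The forked wrist is far above the handle: the fork bottom is at crop y≈200 and the handle top at y≈370. The jar outline matches the predicted ellipse, centred over the pocket, so I'll insert it.

>>> {"api": "send_rows", "payload": {"plan": [[-0.0005,0.015,0,0,0.3],[-0.0005,0.03,0,0,0.3],[-0.0005,0.036,0,0,0.3],[-0.0005,0.042,0,0,0.3],[-0.0005,0.048,0,0,0.3],[-0.0005,0.054,0,0,0.3],[-0.0005,0.06,0,0,0.3],[-0.0005,0.065,0,0,0.3],[-0.0005,0.065,0,0,0.3]]}}

```text
time_s: 8.03
eef_pos: [0.4494, 0.0221, 0.0457]
tcp_rot: [-0.519, 0.52, -0.478, 0.48]
ft_force: [-1.0, 0.3, -0.9]
gripper_width: 0.499
```

```bash
python3 - <<'E'
from fit import *
st([.4484,.0226,.0424])
snap('scene','s5',(230,120,330,220),5)
E
```

```text
t 8.03 p [0.4494 0.0221 0.0457] jaw 4.65 tilt -1.0 F [-1.   0.3 -0.9] w 0.499 j [-0.21  0.18  2.05 -0.    0.92 -0.29]
[0.4484, 0.0226, 0.0424] -> [-0.0006  0.0033 -0.001 ]
```

View pics/s5.png

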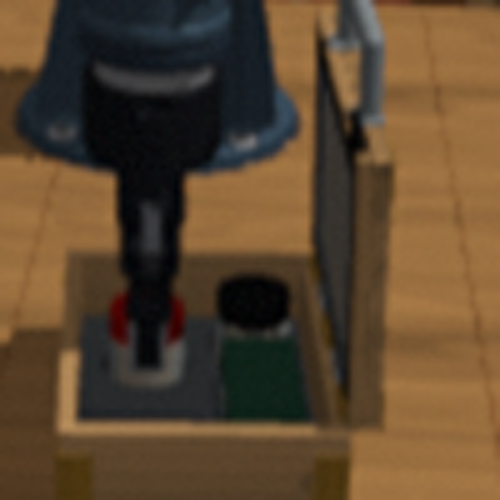

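The jar is in the pocket with no contact force. I'll bring it the last few mm down and release.

>>> {"api": "send_rows", "payload": {"plan": [[-0.0003,0.002,-0.0005,0,0.3],[-0.0003,0.0035,-0.0005,0,0.3],[-0.0003,0.0045,-0.0005,0,0.3],[-0.0003,0.0045,-0.0005,0,0.3]]}}

```text
time_s: 8.42
eef_pos: [0.4497, 0.0222, 0.0424]
tcp_rot: [-0.52, 0.52, -0.478, 0.481]
ft_force: [-2.4, -0.2, 5.0]
gripper_width: 0.495
```

```bash
python3 -c "
from h import *
st([.4484,.0226,.0424])"
```

```text
t 8.42 p [0.4497 0.0222 0.0424] jaw 4.66 tilt -1.0 F [-2.4 -0.2  5. ] w 0.495 j [-0.21  0.18  2.05 -0.    0.91 -0.29]
[0.4484, 0.0226, 0.0424] -> [-0.0005 -0.     -0.0013]
```

Fz = 5 N, so the foot is on the pocket floor. Next I release and lift.

>>> {"api": "send_rows", "payload": {"plan": [[0,0,0,0,0.6],[0,0,0,0,0.7],[0,0,0,0,0.75],[0,0,0,0,0.75],[0,0,0,0,0.75],[0,-0.01,0,0,0.75],[0,-0.03,0,0,0.75],[0,-0.06,0,0,0.75],[0,-0.09,0,0,0.75],[0,-0.12,0,0,0.75],[0,-0.14,0,0,0.75],[0,-0.14,0,0,0.75]]}}

```text
time_s: 9.42
eef_pos: [0.4524, 0.0222, 0.188]
tcp_rot: [0.521, -0.519, 0.475, -0.483]
ft_force: [0.8, -0.2, 0.1]
gripper_width: 0.745
```

```bash
python3 - <<'E'
from fit import *
st([.4992,-.1643,.18])
im=env.camera("scene")[:,:,::-1].copy(); cv2.imwrite("pics/s6_raw.png",im)
x0,y0,x1,y1=180,100,330,240;k=5
o=cv2.resize(im[y0:y1,x0:x1],None,fx=k,fy=k,interpolation=cv2.INTER_CUBIC)
for P in (circ(.4484,.0226,.073,.022),):
    uv=(proj("scene",P)-[x0,y0]+.5)*k-.5; cv2.polylines(o,[np.round(uv*16).astype(np.int32)],True,(0,255,0),1,shift=4,lineType=cv2.LINE_AA)
cv2.imwrite("pics/s6.png",o[:600])
E
```

```text
t 9.42 p [0.4524 0.0222 0.188 ] jaw 4.68 tilt -0.9999 F [ 0.8 -0.2  0.1] w 0.745 j [-0.21 -0.06  1.96 -0.    1.24 -0.29]
[0.4992, -0.1643, 0.18] -> [0.1896 0.0096 0.0313]
```

View pics/s6.png

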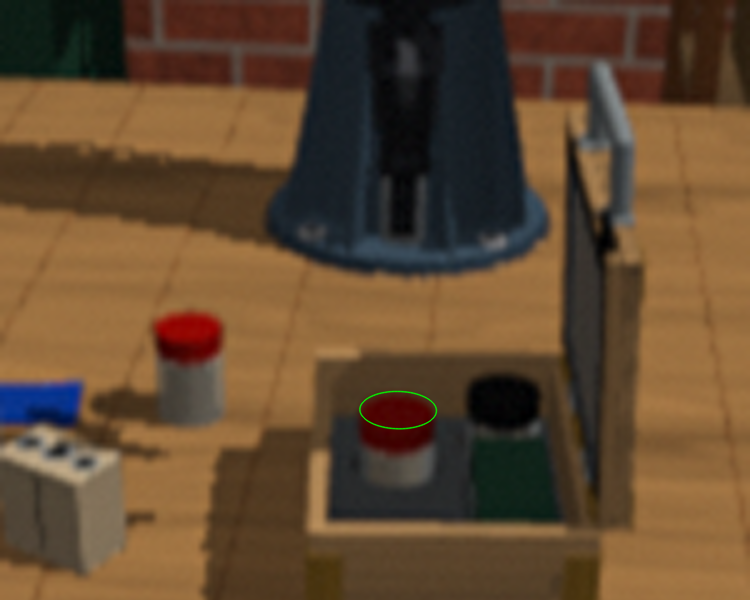

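The red-capped jar is seated upright at crop (397,440), and its cap ring matches the expected height. Now to the block.

>>> {"api": "send_rows", "payload": {"plan": [[0.03,0.01,0.005,0.1,1],[0.06,0.01,0.01,0.2,1],[0.09,0.01,0.015,0.3,1],[0.12,0.01,0.02,0.4,1],[0.15,0.01,0.025,0.5,1],[0.175,0.01,0.03,0.574,1],[0.19,0.01,0.031,0.574,1],[0.19,0.01,0.031,0.574,1],[0.19,0.035,0.031,0.574,1],[0.19,0.06,0.031,0.574,1],[0.19,0.06,0.031,0.574,1],[0.19,0.06,0.031,0.574,1]]}}

```text
time_s: 10.47
eef_pos: [0.4964, -0.1629, 0.1254]
tcp_rot: [-0.365, 0.363, -0.605, 0.608]
ft_force: [0.6, 0.4, 0.2]
gripper_width: 1.001
```

```bash
python3 - <<'E'
from fit import *
st([.4992,-.1643,.13],[.4992,-.1643,.031])
snap('top','t7',(280,180,400,290),5)
im=env.camera("scene")[:,:,::-1].copy(); cv2.imwrite("pics/s7_raw.png",im)
x0,y0,x1,y1=130,80,270,220;k=4
o=cv2.resize(im[y0:y1,x0:x1],None,fx=k,fy=k,interpolation=cv2.INTER_CUBIC)
cv2.imwrite("pics/s7.png",o)
E
```

```text
t 10.47 p [ 0.4964 -0.1629  0.1254] jaw -28.09 tilt -1.0 F [0.6 0.4 0.2] w 1.001 j [-0.54  0.19  1.83  0.    1.12 -0.05]
[0.4992, -0.1643, 0.13] -> [-0.     -0.0046  0.0031]
[0.4992, -0.1643, 0.031] -> [0.     0.0944 0.0027]
```

View pics/t7.png

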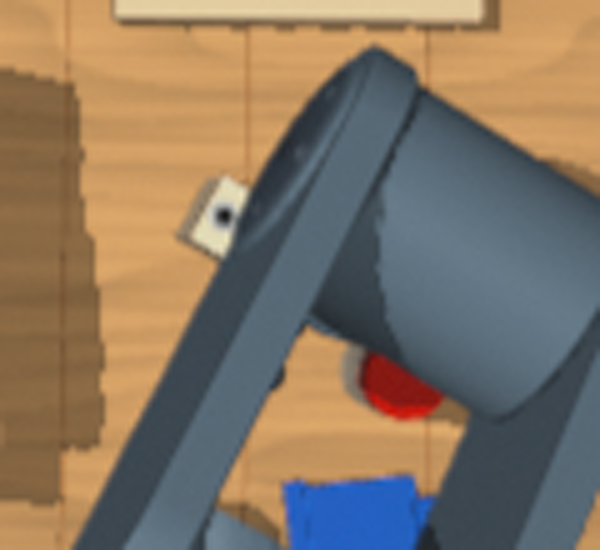

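View pics/s7.png

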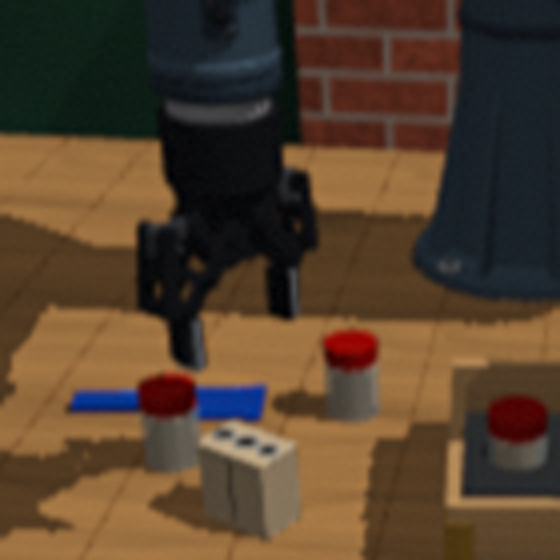

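The fingers straddle the block, with tips at crop (188,365) and (285,315) and the block at (250,440). I'll descend and grip.

>>> {"api": "send_rows", "payload": {"plan": [[0,0.02,0.003,0,1],[0,0.045,0.003,0,1],[0,0.07,0.003,0,1],[0,0.085,0.003,0,1],[0,0.093,0.003,0,1],[0,0.093,0.003,0,1],[0,0.093,0.003,0,1],[0,0.093,0.003,0,0.25],[0,0.093,0.003,0,0.25],[0,0.093,0.003,0,0.25],[0,0.093,0.003,0,0.25],[0,0.093,0.003,0,0.25],[0,0.093,0.003,0,0.25],[0,0.093,0.003,0,0.25],[0,0.093,0.003,0,0.25],[0,0.093,0.003,0,0.25]]}}

```text
time_s: 11.9
eef_pos: [0.5027, -0.1665, 0.0359]
tcp_rot: [-0.366, 0.361, -0.603, 0.61]
ft_force: [-1.2, 0.4, 6.2]
gripper_width: 0.436
```

```bash
python3 -c "
from h import *
st([.4992,-.1643,.031])"
```

```text
t 11.9 p [ 0.5027 -0.1665  0.0359] jaw -28.12 tilt -0.9999 F [-1.2  0.4  6.2] w 0.436 j [-0.54  0.34  1.86  0.    0.93 -0.05]
[0.4992, -0.1643, 0.031] -> [-0.0003  0.0049 -0.0042]
```

>>> {"api": "send_rows", "payload": {"plan": [[0,-0.01,0,0,0.25],[0,-0.03,0,0,0.25],[0,-0.055,0,0,0.25],[0,-0.08,0,0,0.25],[0,-0.105,0,0,0.25],[0,-0.125,0,0,0.25],[0,-0.14,0,0,0.25],[0,-0.14,0,0,0.25],[0,-0.14,0,0,0.25]]}}

```text
time_s: 12.65
eef_pos: [0.5015, -0.1659, 0.1768]
tcp_rot: [-0.366, 0.361, -0.602, 0.611]
ft_force: [0.3, 0.5, -1.8]
gripper_width: 0.431
```

```bash
python3 -c "
from h import *
st([.523,.0291,.18])
snap('scene','s8',(130,60,330,210),4)"
```

```text
t 12.65 p [ 0.5015 -0.1659  0.1768] jaw -28.12 tilt -0.9999 F [ 0.3  0.5 -1.8] w 0.431 j [-0.54  0.12  1.79  0.    1.22 -0.05]
[0.523, 0.0291, 0.18] -> [-0.1821 -0.0043 -0.0729]
```

View pics/s8.png

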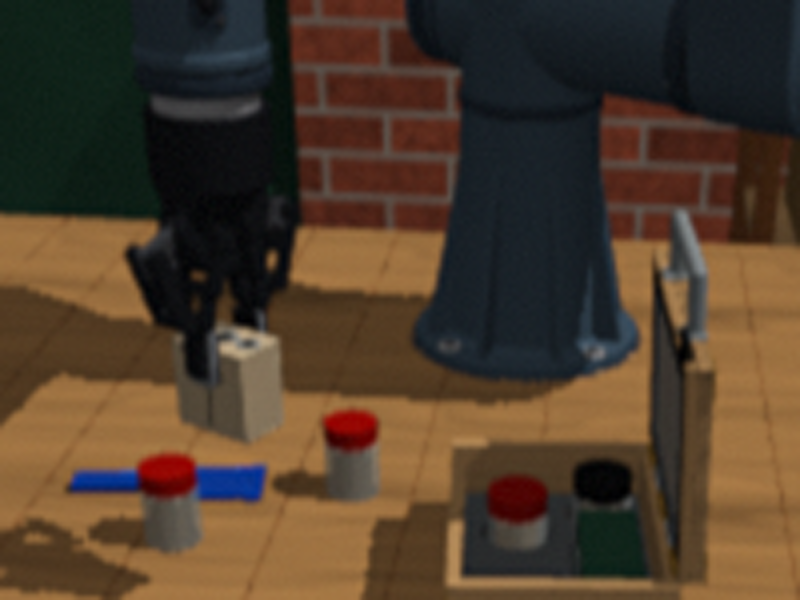

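The block is held upright, with the finger near the middle of its face. I'll check its offset in the grip with an overlay.

```bash
python3 - <<'E'
from fit import *
im=cv2.imread("pics/s8_raw.png"); p,r=pose()
x0,y0,x1,y1=160,110,220,180;k=10
o=cv2.resize(im[y0:y1,x0:x1],None,fx=k,fy=k,interpolation=cv2.INTER_CUBIC)
zf=p[2]-.0345; a=np.radians(-28.1)
for z,c in((zf,(0,255,0)),(zf+.062,(255,0,0))):
    uv=(proj("scene",rect(p[0],p[1],z,a,.038,.06))-[x0,y0]+.5)*k-.5; cv2.polylines(o,[np.round(uv*16).astype(np.int32)],True,c,1,shift=4,lineType=cv2.LINE_AA); print(uv.round())
cv2.imwrite("pics/s8o.png",o[:600])
E
```

```text
[[325. 614.]
 [419. 560.]
 [251. 505.]
 [154. 556.]]
[[305. 395.]
 [404. 345.]
 [230. 294.]
 [129. 341.]]
```

View pics/s8o.png

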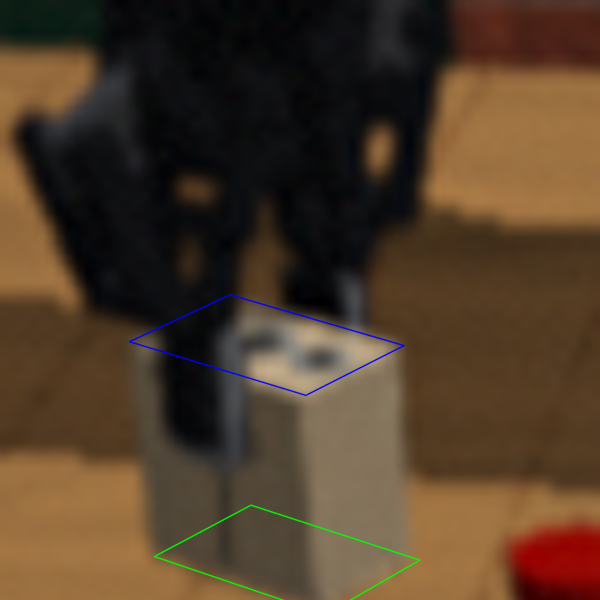

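The overlay matches: the top corner is at (404,345) and the middle bushing sits at the predicted centre (267,344). I'll carry the block to its pocket, turning it to the case's yaw.

>>> {"api": "send_rows", "payload": {"plan": [[-0.012,-0.004,-0.005,-0.04,0.25],[-0.03,-0.004,-0.012,-0.1,0.25],[-0.05,-0.004,-0.02,-0.16,0.25],[-0.07,-0.004,-0.028,-0.22,0.25],[-0.09,-0.004,-0.036,-0.28,0.25],[-0.11,-0.004,-0.044,-0.34,0.25],[-0.13,-0.004,-0.052,-0.4,0.25],[-0.15,-0.004,-0.06,-0.46,0.25],[-0.167,-0.004,-0.067,-0.52,0.25],[-0.177,-0.004,-0.071,-0.56,0.25],[-0.182,-0.004,-0.073,-0.574,0.25],[-0.182,-0.004,-0.073,-0.574,0.25],[-0.182,-0.004,-0.073,-0.574,0.25]]}}

```text
time_s: 13.78
eef_pos: [0.5218, 0.0293, 0.1781]
tcp_rot: [0.521, -0.52, 0.475, -0.483]
ft_force: [-0.1, 0.2, -1.8]
gripper_width: 0.433
```

```bash
python3 -c "
from h import *
st([.523,.0291,.12])"
```

```text
t 13.78 p [0.5218 0.0293 0.1781] jaw 4.75 tilt -0.9999 F [-0.1  0.2 -1.8] w 0.433 j [-0.17  0.11  1.8  -0.    1.22 -0.25]
[0.523, 0.0291, 0.12] -> [-0.0001  0.0581  0.0006]
```

>>> {"api": "send_rows", "payload": {"plan": [[0,0.02,0.001,0,0.25],[0,0.04,0.001,0,0.25],[0,0.06,0.001,0,0.25],[0,0.075,0.001,0,0.25],[0,0.085,0.001,0,0.25],[0,0.085,0.001,0,0.25]]}}

```text
time_s: 14.28
eef_pos: [0.5219, 0.0282, 0.0909]
tcp_rot: [-0.52, 0.52, -0.477, 0.482]
ft_force: [-0.5, -0.4, -1.6]
gripper_width: 0.433
```

```bash
python3 - <<'E'
from fit import *
st([.523,.0291,.045])
p,r=pose()
im=env.camera("scene")[:,:,::-1].copy(); cv2.imwrite("pics/s9_raw.png",im)
cv2.imwrite("pics/t9.png",cv2.resize(env.camera("top")[160:280,200:320,::-1],None,fx=5,fy=5,interpolation=cv2.INTER_CUBIC))
x0,y0,x1,y1=230,130,320,220;k=7
o=cv2.resize(im[y0:y1,x0:x1],None,fx=k,fy=k,interpolation=cv2.INTER_CUBIC)
zf=p[2]-.0345
for P,c in((rect(p[0],p[1],zf,.083,.038,.06),(0,255,0)),(rect(p[0],p[1],zf+.062,.083,.038,.06),(255,0,0)),(rect(.523,.0291,.037,.083,.044,.066),(0,255,255)),(rect(.4835,.0523,.078,.083,.202,.15),(255,255,0))):
    uv=(proj("scene",P)-[x0,y0]+.5)*k-.5; cv2.polylines(o,[np.round(uv*16).astype(np.int32)],True,c,1,shift=4,lineType=cv2.LINE_AA)
cv2.imwrite("pics/s9o.png",o[:600])
E
```

```text
t 14.28 p [0.5219 0.0282 0.0909] jaw 4.64 tilt -1.0 F [-0.5 -0.4 -1.6] w 0.433 j [-0.17  0.24  1.85 -0.    1.05 -0.25]
[0.523, 0.0291, 0.045] -> [-0.0011  0.0459  0.0009]
```

View pics/s9o.png

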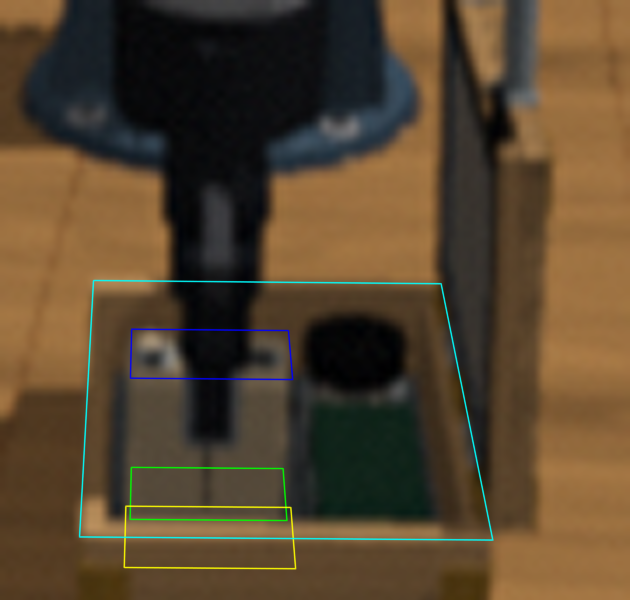

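View pics/t9.png

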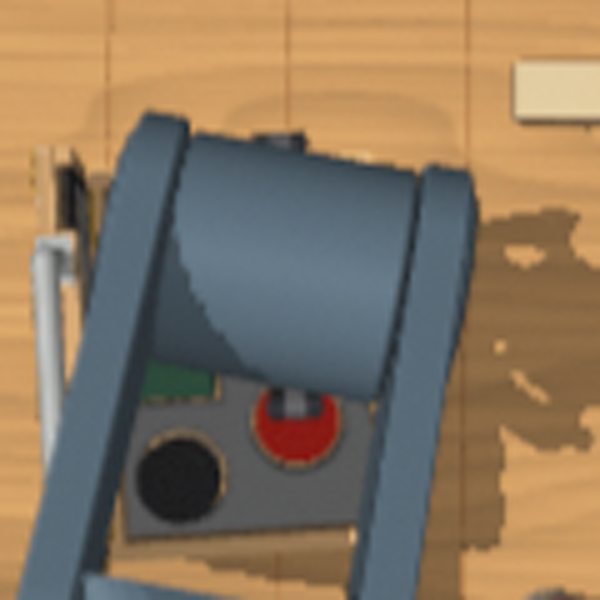

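The block is over its pocket: its edges at crop 128–291 lie inside the pocket outline 124–295. I'll insert it slowly.

>>> {"api": "send_rows", "payload": {"plan": [[-0.001,0.008,0.001,0,0.25],[-0.001,0.014,0.001,0,0.25],[-0.001,0.019,0.001,0,0.25],[-0.001,0.024,0.001,0,0.25],[-0.001,0.029,0.001,0,0.25],[-0.001,0.029,0.001,0,0.25]]}}

```text
time_s: 14.88
eef_pos: [0.5291, 0.0287, 0.0716]
tcp_rot: [0.522, -0.518, 0.473, -0.485]
ft_force: [-18.4, 1.0, 52.4]
gripper_width: 0.433
```

```bash
python3 -c "
from h import *
st([.523,.0291,.045])"
```

```text
t 14.88 p [0.5291 0.0287 0.0716] jaw 4.73 tilt -0.9998 F [-18.4   1.   52.4] w 0.433 j [-0.17  0.28  1.85 -0.01  1.   -0.25]
[0.523, 0.0291, 0.045] -> [-0.0011  0.0265 -0.0065]
```

The block landed on the insert's edge (52 N). I'm backing off.

>>> {"api": "send_rows", "payload": {"plan": [[-0.001,-0.008,-0.006,0,0.25],[-0.001,-0.015,-0.006,0,0.25],[-0.001,-0.02,-0.006,0,0.25],[-0.001,-0.02,-0.006,0,0.25],[-0.001,-0.02,-0.006,0,0.25]]}}

```text
time_s: 15.3
eef_pos: [0.5224, 0.0294, 0.0909]
tcp_rot: [0.522, -0.518, 0.473, -0.485]
ft_force: [-0.5, -0.1, -0.3]
gripper_width: 0.435
```

```bash
python3 - <<'E'
from fit import *
st([.523,.0291,.09])
p,r=pose()
im=env.camera("scene")[:,:,::-1].copy(); cv2.imwrite("pics/s10_raw.png",im)
x0,y0,x1,y1=235,150,305,215;k=9
o=cv2.resize(im[y0:y1,x0:x1],None,fx=k,fy=k,interpolation=cv2.INTER_CUBIC)
zf=p[2]-.0345
for P,c in((rect(p[0],p[1],zf,.083,.038,.06),(0,255,0)),(rect(p[0],p[1],zf+.062,.083,.038,.06),(255,0,0)),(rect(.523,.0291,.037,.083,.044,.066),(0,255,255))):
    uv=(proj("scene",P)-[x0,y0]+.5)*k-.5; cv2.polylines(o,[np.round(uv*16).astype(np.int32)],True,c,1,shift=4,lineType=cv2.LINE_AA)
cv2.imwrite("pics/s10o.png",o[:600])
E
```

```text
t 15.3 p [0.5224 0.0294 0.0909] jaw 4.72 tilt -0.9999 F [-0.5 -0.1 -0.3] w 0.435 j [-0.17  0.23  1.86 -0.01  1.03 -0.25]
[0.523, 0.0291, 0.09] -> [0.0004 0.0009 0.0005]
```

View pics/s10o.png

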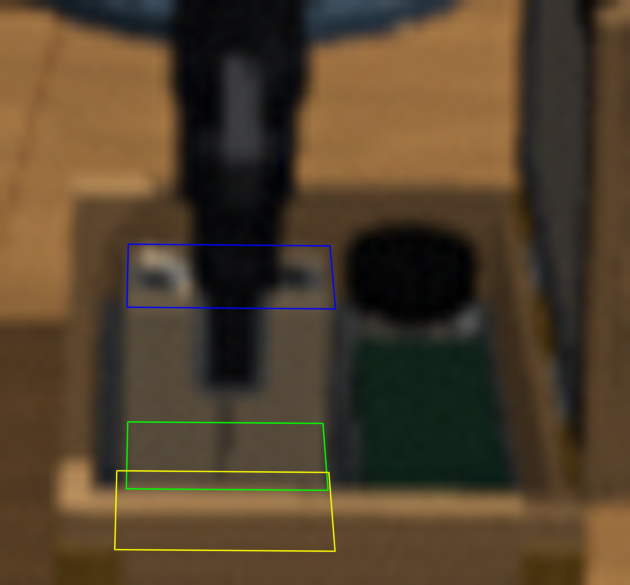

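Laterally the block looks centred, with its face at 124–331 against 127–332 predicted. I'll probe with a light touch and use the wrist torque to see which edge is catching.

```bash
python3 -c "
from h import *
s=env.sense(); print(np.round(s['wrist_torque'],3),np.round(s['ft_force'],2))
st([.523,.0291,.09],[.523,.0291,.0705])"
```

```text
[0.075 0.014 0.002] [ 0.3  -0.23 -1.08]
t 15.35 p [0.5221 0.0295 0.0905] jaw 4.72 tilt -0.9999 F [ 0.3 -0.2 -1.1] w 0.431 j [-0.17  0.23  1.86 -0.01  1.03 -0.25]
[0.523, 0.0291, 0.09] -> [0.0004 0.0006 0.0008]
[0.523, 0.0291, 0.0705] -> [0.0003 0.0201 0.0005]
```

>>> {"api": "send_rows", "payload": {"plan": [[0.0004,0.01,0.0005,0,0.25],[0.0004,0.015,0.0005,0,0.25],[0.0004,0.018,0.0005,0,0.25],[0.0004,0.02,0.0005,0,0.25],[0.0004,0.021,0.0005,0,0.25],[0.0004,0.021,0.0005,0,0.25]]}}

```text
time_s: 15.85
eef_pos: [0.5228, 0.029, 0.0691]
tcp_rot: [0.522, -0.519, 0.474, -0.484]
ft_force: [0.8, 1.0, -0.8]
gripper_width: 0.435
```

```bash
python3 -c "
from h import *
s=env.sense(); print(np.round(s['wrist_torque'],3),np.round(s['ft_force'],2))
st([.523,.0291,.09],[.523,.0291,.0705])"
```

```text
[ 0.071  0.029 -0.011] [ 0.85  1.04 -0.76]
t 15.85 p [0.5228 0.029  0.0691] jaw 4.72 tilt -0.9999 F [ 0.8  1.  -0.8] w 0.435 j [-0.17  0.27  1.87 -0.01  0.99 -0.25]
[0.523, 0.0291, 0.09] -> [ 0.0001 -0.0209  0.0005]
[0.523, 0.0291, 0.0705] -> [-0.0001 -0.0014  0.0003]
```

No contact at z = 0.069, lower than where it caught before. I'll continue gently.

>>> {"api": "send_rows", "payload": {"plan": [[0,0.002,0,0,0.25],[0,0.004,0,0,0.25],[0,0.006,0,0,0.25],[0,0.006,0,0,0.25]]}}

```text
time_s: 16.18
eef_pos: [0.5227, 0.029, 0.0627]
tcp_rot: [0.522, -0.519, 0.474, -0.484]
ft_force: [-0.5, 0.0, -0.4]
gripper_width: 0.433
```

```bash
python3 - <<'E'
from fit import *
s=env.sense(); print(np.round(s['wrist_torque'],3))
st([.523,.0291,.045])
snap('scene','s11',(235,140,305,215),8)
E
```

```text
[ 0.038 -0.011  0.034]
t 16.18 p [0.5227 0.029  0.0627] jaw 4.72 tilt -0.9999 F [-0.5  0.  -0.4] w 0.433 j [-0.17  0.28  1.87 -0.01  0.98 -0.25]
[0.523, 0.0291, 0.045] -> [-0.0003  0.0177  0.0001]
```

View pics/s11.png

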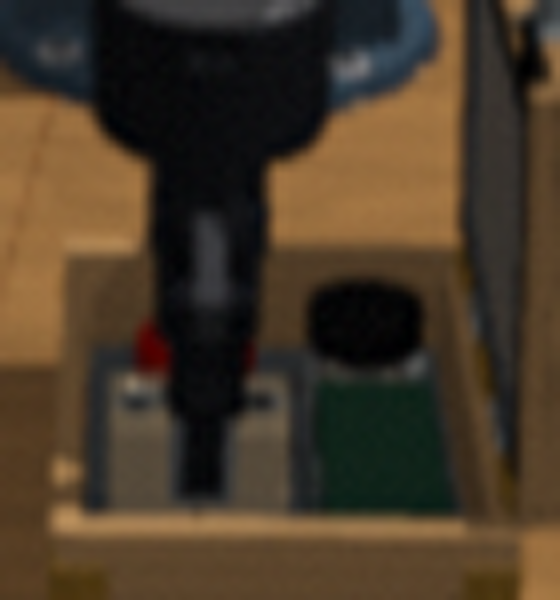

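>>> {"api": "send_rows", "payload": {"plan": [[0,0.003,0,0,0.25],[0,0.006,0,0,0.25],[0,0.009,0,0,0.25],[0,0.012,0,0,0.25],[0,0.015,0,0,0.25],[0,0.017,0,0,0.25],[0,0.017,0,0,0.25]]}}

```text
time_s: 16.82
eef_pos: [0.5226, 0.0289, 0.0453]
tcp_rot: [0.521, -0.519, 0.474, -0.484]
ft_force: [0.8, 0.2, -0.2]
gripper_width: 0.436
```

```bash
python3 - <<'E'
from fit import *
s=env.sense(); print(np.round(s['wrist_torque'],3))
st([.523,.0291,.045])
E
```

```text
[-0.013 -0.004  0.033]
t 16.82 p [0.5226 0.0289 0.0453] jaw 4.71 tilt -0.9999 F [ 0.8  0.2 -0.2] w 0.436 j [-0.17  0.31  1.87 -0.01  0.94 -0.25]
[0.523, 0.0291, 0.045] -> [-0.0002  0.0003  0.0004]
```

>>> {"api": "send_rows", "payload": {"plan": [[0,0.0015,0,0,0.25],[0,0.003,0,0,0.25],[0,0.0045,0,0,0.25],[0,0.0045,0,0,0.25]]}}

```text
time_s: 17.15
eef_pos: [0.5238, 0.0287, 0.0442]
tcp_rot: [0.522, -0.519, 0.474, -0.484]
ft_force: [-9.8, 1.0, 30.1]
gripper_width: 0.437
```

```bash
python3 - <<'E'
from fit import *
s=env.sense(); print(np.round(s['wrist_torque'],3))
st([.523,.0291,.04])
E
```

```text
[ 0.168  2.495 -0.025]
t 17.15 p [0.5238 0.0287 0.0442] jaw 4.74 tilt -0.9999 F [-9.8  1.  30.1] w 0.437 j [-0.17  0.32  1.87 -0.01  0.94 -0.25]
[0.523, 0.0291, 0.04] -> [-0.0005  0.0042 -0.0008]
```

The block bottomed at TCP z = 0.044, so its foot is at about 0.009. I'll ease the push, release and lift.

>>> {"api": "send_rows", "payload": {"plan": [[0,-0.001,0,0,0.25],[0,-0.001,0,0,0.45],[0,-0.001,0,0,0.55],[0,-0.001,0,0,0.6],[0,-0.001,0,0,0.6],[0,-0.001,0,0,0.6],[0,-0.015,0,0,0.6],[0,-0.035,0,0,0.6],[0,-0.065,0,0,0.6],[0,-0.1,0,0,0.6],[0,-0.14,0,0,0.6],[0,-0.18,0,0,0.6],[0,-0.22,0,0,0.6],[0,-0.26,0,0,0.6],[0,-0.26,0,0,0.6]]}}

```text
time_s: 18.4
eef_pos: [0.5239, 0.0301, 0.3136]
tcp_rot: [0.525, -0.516, 0.469, -0.488]
ft_force: [1.3, -0.9, 0.6]
gripper_width: 0.596
```

```bash
python3 - <<'E'
from fit import *
st()
im=env.camera("scene")[:,:,::-1].copy(); cv2.imwrite("pics/s12_raw.png",im)
x0,y0,x1,y1=235,80,325,220;k=6
def ov(n,im,x0,y0,x1,y1,k,out):
    o=cv2.resize(im[y0:y1,x0:x1],None,fx=k,fy=k,interpolation=cv2.INTER_CUBIC)
    for P,c in((circ(.4484,.0226,.073,.022),(0,255,0)),(rect(.523,.0291,.071,.083,.038,.06),(255,0,0))):
        uv=(proj(n,P)-[x0,y0]+.5)*k-.5; cv2.polylines(o,[np.round(uv*16).astype(np.int32)],True,c,1,shift=4,lineType=cv2.LINE_AA)
    cv2.imwrite(out,o[-600:])
ov("scene",im,235,120,325,220,6,"pics/s12.png")
t=env.camera("top")[:,:,::-1].copy(); cv2.imwrite("pics/t12_raw.png",t); ov("top",t,195,180,295,280,6,"pics/t12.png")
E
```

```text
t 18.4 p [0.5239 0.0301 0.3136] jaw 4.76 tilt -0.9995 F [ 1.3 -0.9  0.6] w 0.596 j [-0.17 -0.01  1.65 -0.    1.48 -0.25]
```

View pics/s12.png

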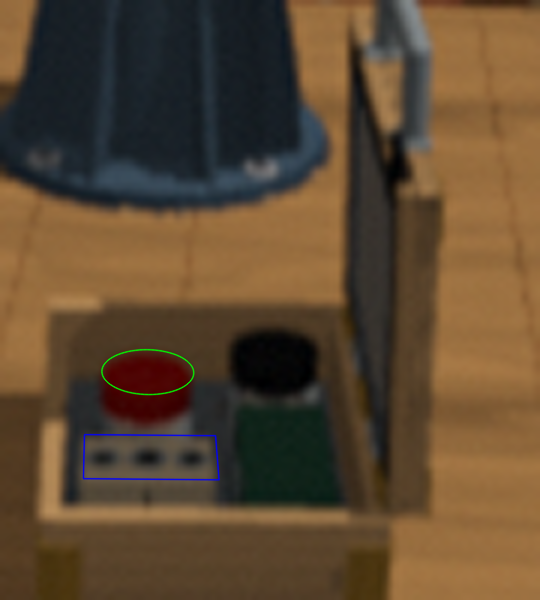

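View pics/t12.png

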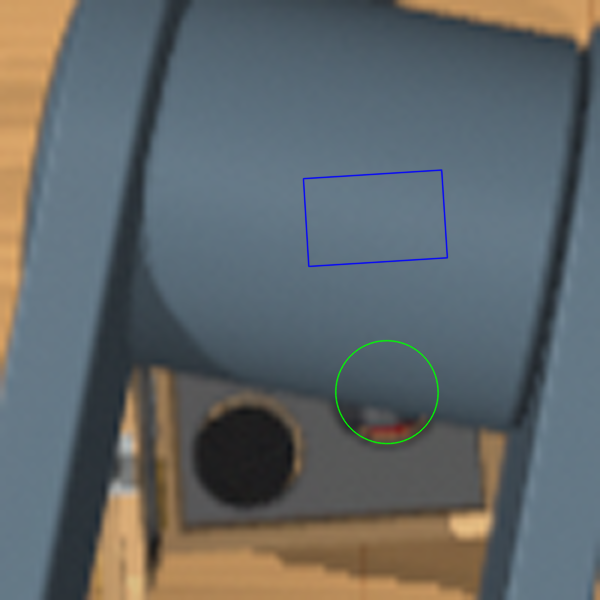

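Both parts are seated: the block's top outline matches z = 0.071 and the cap ring z = 0.073. Now to the handle at (0.477, 0.1285, 0.268), turning 90°.

```bash
python3 -c "
from h import *
st([.477,.1285,.335],[.477,.1285,.249])"
```

```text
t 18.5 p [0.5212 0.0304 0.3062] jaw 4.75 tilt -0.9998 F [-0.2 -0.  -0.3] w 0.602 j [-0.17 -0.01  1.66 -0.    1.47 -0.25]
[0.477, 0.1285, 0.335] -> [-0.1012 -0.0304 -0.0354]
[0.477, 0.1285, 0.249] -> [-0.102   0.0556 -0.037 ]
```

>>> {"api": "send_rows", "payload": {"plan": [[0,-0.03,0,0.12,0.6],[0,-0.031,0,0.24,0.6],[0,-0.031,0,0.36,0.6],[-0.015,-0.031,-0.005,0.48,0.6],[-0.03,-0.031,-0.01,0.6,0.6],[-0.045,-0.031,-0.015,0.72,0.6],[-0.06,-0.031,-0.02,0.84,0.6],[-0.075,-0.031,-0.026,0.96,0.6],[-0.09,-0.031,-0.031,1.08,0.6],[-0.101,-0.031,-0.0355,1.2,0.6],[-0.101,-0.031,-0.0355,1.32,0.6],[-0.101,-0.031,-0.0355,1.44,0.6],[-0.101,-0.031,-0.0355,1.54,0.6],[-0.101,-0.031,-0.0355,1.571,0.6],[-0.101,-0.031,-0.0355,1.571,0.6]]}}

```text
time_s: 19.75
eef_pos: [0.4761, 0.1284, 0.3333]
tcp_rot: [-0.034, 0.024, -0.703, 0.71]
ft_force: [-0.7, 0.2, 0.4]
gripper_width: 0.603
```

```bash
python3 - <<'E'
from h import *
st([.477,.1285,.335],[.477,.1285,.249])
snap('scene','s13',(220,40,350,180),4)
E
```

```text
t 19.75 p [0.4761 0.1284 0.3333] jaw -85.33 tilt -0.9999 F [-0.7  0.2  0.4] w 0.603 j [ 0.03 -0.09  1.68 -0.01  1.53  1.52]
[0.477, 0.1285, 0.335] -> [-0.0009 -0.0017 -0.    ]
[0.477, 0.1285, 0.249] -> [ 0.0003  0.0843 -0.0008]
```

View pics/s13.png

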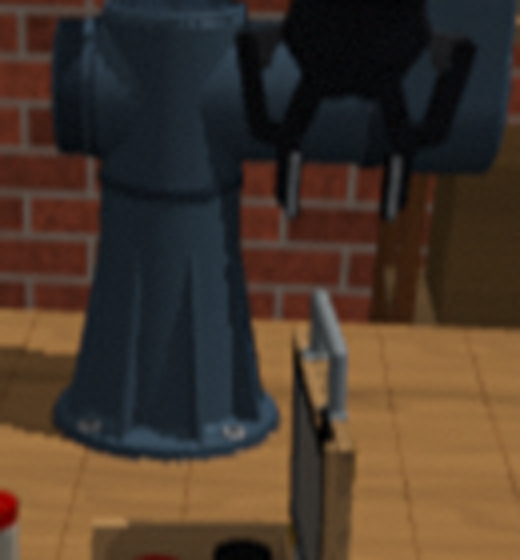

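The open fingers, tips at crop x≈288 and 393, straddle the handle bar at x≈333. I'll descend and grip it.

>>> {"api": "send_rows", "payload": {"plan": [[0,0.025,-0.0005,0,0.6],[0,0.045,-0.0005,0,0.6],[0,0.06,-0.0005,0,0.6],[0,0.075,-0.0005,0,0.6],[0,0.084,-0.0005,0,0.6],[0,0.084,-0.0005,0,0.6],[0,0.084,-0.0005,0,0.6]]}}

```text
time_s: 20.38
eef_pos: [0.4771, 0.1281, 0.249]
tcp_rot: [-0.034, 0.025, -0.703, 0.709]
ft_force: [0.8, -0.1, 0.4]
gripper_width: 0.601
```

```bash
python3 - <<'E'
from h import *
st([.477,.1285,.249])
snap('scene','s14',(250,60,340,180),5)
E
```

```text
t 20.38 p [0.4771 0.1281 0.249 ] jaw -85.19 tilt -0.9999 F [ 0.8 -0.1  0.4] w 0.601 j [ 0.03 -0.03  1.79 -0.01  1.36  1.52]
[0.477, 0.1285, 0.249] -> [ 0.0001 -0.     -0.0004]
```

View pics/s14.png

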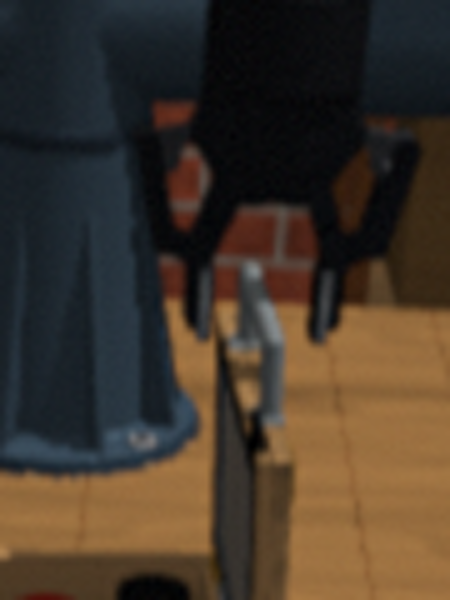

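The fingers are on both sides of the bar: tips at x≈200 and 320, bar centre ≈262. I'll close them.

>>> {"api": "send_rows", "payload": {"plan": [[0,0,0,0,0.4],[0,0,0,0,0.2],[0,0,0,0,0.0],[0,0,0,0,0.0],[0,0,0,0,0.0],[0,0,0,0,0.0],[0,0,0,0,0.0],[0,0,0,0,0.0]]}}

```text
time_s: 21.1
eef_pos: [0.4782, 0.1282, 0.2508]
tcp_rot: [-0.035, 0.024, -0.703, 0.71]
ft_force: [-1.1, -0.7, 5.1]
gripper_width: 0.115
```

```bash
python3 - <<'E'
from h import *
st([.477,.1285,.249])
snap('scene','s15',(250,60,340,180),5)
E
```

```text
t 21.1 p [0.4782 0.1282 0.2508] jaw -85.19 tilt -0.9998 F [-1.1 -0.7  5.1] w 0.115 j [ 0.03 -0.03  1.79 -0.01  1.36  1.52]
[0.477, 0.1285, 0.249] -> [ 0.0012  0.0018 -0.0004]
```

View pics/s15.png

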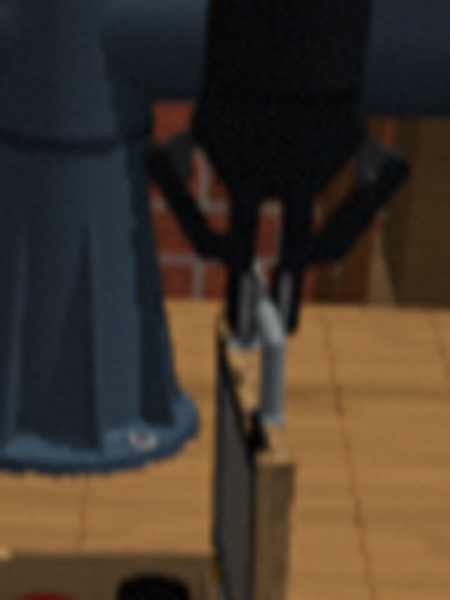

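The bar is gripped at opening 0.115. Next I work out the lid arc in tool axes.

```bash
cat > lid.py <<'E'
from h import *
yaw=.083;C=np.array([.4835,.0523]);ca=np.array([np.cos(yaw),np.sin(yaw)]); cb=np.array([-ca[1],ca[0]]);H=C+.075*cb
phi0=np.arctan2(.010,.188);rr=np.hypot(.188,.01)
def now(v=True):
    p,r=pose(); g=p+r.apply([0,-env.hold_point_z,0]); d=g[:2]-H
    rad=np.hypot(d@cb,g[2]-.08); th=np.arctan2(g[2]-.08,-(d@cb))-phi0
    if v: print("th",th.round(4),"deg",np.degrees(th).round(2),"rad",rad.round(4),"along",(d@ca).round(4),"g",g.round(4))
    return th,rad
def target(th,off=0):
    a=th+phi0; g=np.r_[H-cb*rr*np.cos(a)+ca*off,.08+rr*np.sin(a)]
    return g
def rows(ths,off=0):
    p,r=pose(); g0=p+r.apply([0,-env.hold_point_z,0])
    for t in ths: print("%.3f"%t,r.inv().apply(target(t,off)-g0).round(4).tolist())
E
python3 - <<'E'
from lid import *
th,_=now(); st()
rows(th-np.r_[.01,.025,.045,np.linspace(.07,.5,17)],0.002)
E
```

```text
th 1.5242 deg 87.33 rad 0.1895 along 0.0007 g [0.4779 0.1283 0.2695]
t 21.15 p [0.4782 0.1282 0.2508] jaw -85.19 tilt -0.9998 F [-1.1  0.8  5.1] w 0.114 j [ 0.03 -0.03  1.79 -0.01  1.36  1.52]
1.514 [-0.0013, 0.0013, 0.0019]
1.499 [-0.0013, 0.0014, 0.0047]
1.479 [-0.0013, 0.0015, 0.0085]
1.454 [-0.0013, 0.0018, 0.0132]
1.427 [-0.0013, 0.0022, 0.0182]
1.400 [-0.0013, 0.0028, 0.0232]
1.374 [-0.0012, 0.0035, 0.0282]
1.347 [-0.0012, 0.0043, 0.0332]
1.320 [-0.0012, 0.0053, 0.0382]
1.293 [-0.0012, 0.0064, 0.0431]
1.266 [-0.0012, 0.0077, 0.048]
1.239 [-0.0011, 0.009, 0.0529]
1.212 [-0.0011, 0.0105, 0.0577]
1.185 [-0.0011, 0.0122, 0.0625]
1.159 [-0.001, 0.0139, 0.0673]
1.132 [-0.001, 0.0158, 0.072]
1.105 [-0.001, 0.0178, 0.0766]
1.078 [-0.0009, 0.02, 0.0812]
1.051 [-0.0009, 0.0222, 0.0857]
1.024 [-0.0008, 0.0246, 0.0902]
```

>>> {"api": "send_rows", "payload": {"plan": [[0,0,0.002,0,0],[0,0,0.005,0,0],[0,0.0005,0.0085,0,0],[0,0.001,0.013,0,0],[0,0.0012,0.018,0,0],[0,0.0018,0.023,0,0],[0,0.0025,0.028,0,0],[0,0.0033,0.033,0,0],[0,0.0043,0.038,0,0],[0,0.0054,0.043,0,0],[0,0.0067,0.048,0,0],[0,0.008,0.053,0,0],[0,0.0095,0.058,0,0],[0,0.0112,0.0625,0,0],[0,0.013,0.067,0,0],[0,0.015,0.072,0,0],[0,0.017,0.0765,0,0],[0,0.019,0.081,0,0],[0,0.0212,0.0855,0,0],[0,0.0236,0.09,0,0]]}}

```text
time_s: 22.82
eef_pos: [0.4861, 0.0377, 0.228]
tcp_rot: [-0.035, 0.024, -0.703, 0.71]
ft_force: [-3.6, 0.6, 4.9]
gripper_width: 0.113
```

```bash
python3 - <<'E'
from lid import *
th,_=now(); st()
snap('scene','s16',(230,60,340,220),4)
rows(1.024-np.arange(1,21)*.027,0.001)
E
```

```text
th 1.0245 deg 58.7 rad 0.1892 along 0.0011 g [0.4858 0.0379 0.2467]
t 22.82 p [0.4861 0.0377 0.228 ] jaw -85.19 tilt -0.9998 F [-3.6  0.6  4.9] w 0.113 j [-0.16 -0.03  1.84 -0.01  1.31  1.33]
0.997 [0.0, 0.003, 0.0032]
0.970 [0.0, 0.0056, 0.0075]
0.943 [0.0001, 0.0083, 0.0118]
0.916 [0.0001, 0.0112, 0.016]
0.889 [0.0002, 0.0142, 0.0201]
0.862 [0.0002, 0.0173, 0.0242]
0.835 [0.0003, 0.0205, 0.0281]
0.808 [0.0003, 0.0238, 0.032]
0.781 [0.0004, 0.0272, 0.0358]
0.754 [0.0005, 0.0307, 0.0394]
0.727 [0.0005, 0.0343, 0.043]
0.700 [0.0006, 0.038, 0.0465]
0.673 [0.0006, 0.0418, 0.0499]
0.646 [0.0007, 0.0456, 0.0532]
0.619 [0.0008, 0.0496, 0.0564]
0.592 [0.0008, 0.0537, 0.0594]
0.565 [0.0009, 0.0578, 0.0624]
0.538 [0.0009, 0.062, 0.0652]
0.511 [0.001, 0.0663, 0.068]
0.484 [0.0011, 0.0707, 0.0706]
```

View pics/s16.png

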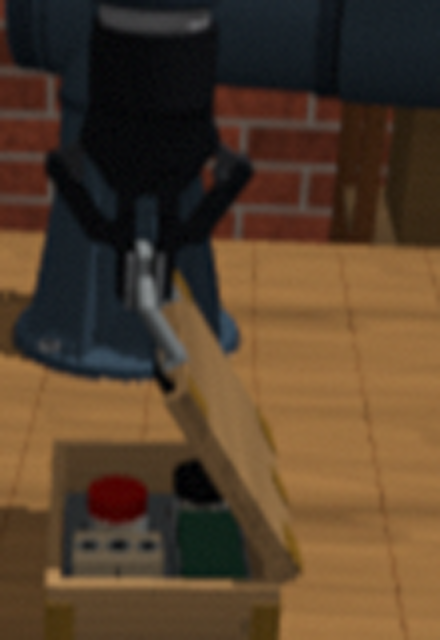

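The lids are coming down nested, now at about 58°, with the bar still in the fingers. I'll continue.

>>> {"api": "send_rows", "payload": {"plan": [[0,0.0025,0.0033,0,0],[0,0.005,0.0075,0,0],[0,0.0077,0.0118,0,0],[0,0.0105,0.016,0,0],[0,0.0135,0.02,0,0],[0,0.0166,0.0242,0,0],[0,0.0198,0.0281,0,0],[0,0.023,0.032,0,0],[0,0.0265,0.0358,0,0],[0,0.03,0.0395,0,0],[0,0.0336,0.043,0,0],[0,0.0373,0.0465,0,0],[0,0.041,0.05,0,0],[0,0.045,0.0533,0,0],[0,0.049,0.0565,0,0],[0,0.053,0.0595,0,0],[0,0.0572,0.0625,0,0],[0,0.0614,0.0653,0,0],[0,0.0657,0.068,0,0],[0,0.07,0.0707,0,0]]}}

```text
time_s: 24.53
eef_pos: [0.4925, -0.0348, 0.1577]
tcp_rot: [-0.035, 0.025, -0.703, 0.71]
ft_force: [-6.6, 1.4, 2.2]
gripper_width: 0.116
```

```bash
python3 - <<'E'
from lid import *
th,_=now(); st()
rows(np.r_[.484-np.arange(1,14)*.025,.14,.12,.1,.085,.07,.06,.05],0.001)
E
```

```text
th 0.4825 deg 27.65 rad 0.1888 along 0.0015 g [ 0.4922 -0.0346  0.1764]
t 24.53 p [ 0.4925 -0.0348  0.1577] jaw -85.2 tilt -0.9998 F [-6.6  1.4  2.2] w 0.116 j [-0.31  0.07  1.89 -0.01  1.17  1.18]
0.459 [0.0005, 0.0041, 0.0017]
0.434 [0.0006, 0.0083, 0.0039]
0.409 [0.0006, 0.0125, 0.006]
0.384 [0.0007, 0.0167, 0.008]
0.359 [0.0008, 0.021, 0.0099]
0.334 [0.0008, 0.0254, 0.0117]
0.309 [0.0009, 0.0298, 0.0134]
0.284 [0.0009, 0.0342, 0.015]
0.259 [0.001, 0.0387, 0.0164]
0.234 [0.0011, 0.0432, 0.0177]
0.209 [0.0011, 0.0478, 0.019]
0.184 [0.0012, 0.0523, 0.0201]
0.159 [0.0013, 0.0569, 0.0211]
0.140 [0.0013, 0.0605, 0.0218]
0.120 [0.0014, 0.0642, 0.0224]
0.100 [0.0014, 0.0679, 0.023]
0.085 [0.0014, 0.0707, 0.0234]
0.070 [0.0015, 0.0735, 0.0237]
0.060 [0.0015, 0.0754, 0.0239]
0.050 [0.0015, 0.0772, 0.0241]
```

>>> {"api": "send_rows", "payload": {"plan": [[0.0005,0.004,0.0018,0,0],[0.001,0.008,0.004,0,0],[0.0015,0.012,0.006,0,0],[0.0015,0.0165,0.008,0,0],[0.0015,0.0207,0.01,0,0],[0.0015,0.025,0.0118,0,0],[0.0015,0.0295,0.0135,0,0],[0.0015,0.034,0.015,0,0],[0.0015,0.0385,0.0165,0,0],[0.0015,0.043,0.0178,0,0],[0.0015,0.0475,0.019,0,0],[0.0015,0.052,0.0202,0,0],[0.0015,0.0567,0.0212,0,0],[0.0015,0.06,0.0218,0,0],[0.0015,0.064,0.0225,0,0],[0.0015,0.0677,0.023,0,0],[0.0015,0.0705,0.0234,0,0],[0.0015,0.0733,0.0237,0,0],[0.0015,0.0752,0.024,0,0],[0.0015,0.077,0.0242,0,0]]}}

```text
time_s: 26.2
eef_pos: [0.494, -0.0597, 0.0807]
tcp_rot: [-0.034, 0.025, -0.703, 0.71]
ft_force: [1.8, 1.2, 2.7]
gripper_width: 0.116
```

```bash
python3 - <<'E'
from lid import *
th,_=now(); st()
rows(np.r_[.04,.03,.02,.01,0],0.001)
snap('scene','s17',(230,60,340,220),4)
E
```

```text
th 0.0499 deg 2.86 rad 0.1883 along 0.0009 g [ 0.4937 -0.0595  0.0994]
t 26.2 p [ 0.494  -0.0597  0.0807] jaw -85.2 tilt -0.9999 F [1.8 1.2 2.7] w 0.116 j [-0.36  0.2   1.93 -0.    1.    1.13]
0.040 [-0.0001, 0.0019, 0.0001]
0.030 [-0.0001, 0.0037, 0.0003]
0.020 [-0.0, 0.0056, 0.0004]
0.010 [-0.0, 0.0075, 0.0005]
0.000 [0.0, 0.0094, 0.0006]
```

View pics/s17.png

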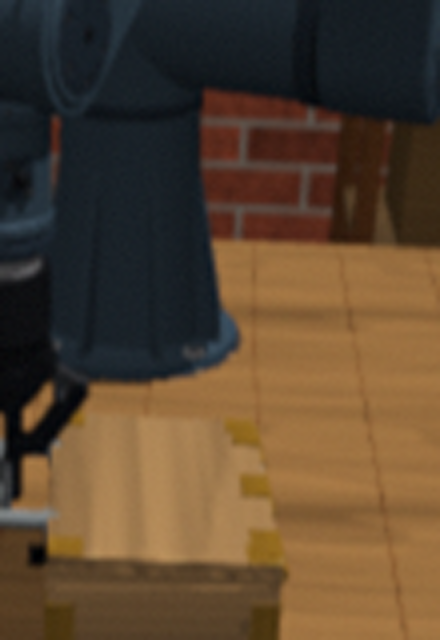

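At about 3° the lid nearly covers the case. I'll do the last few mm slowly, watching the force.

>>> {"api": "send_rows", "payload": {"plan": [[0,0.001,0,0,0],[0,0.002,0.0001,0,0],[0,0.003,0.0002,0,0],[0,0.004,0.0003,0,0],[0,0.005,0.0004,0,0],[0,0.006,0.0004,0,0],[0,0.007,0.0005,0,0],[0,0.008,0.0005,0,0],[0,0.0085,0.0005,0,0],[0,0.0085,0.0005,0,0]]}}

```text
time_s: 27.08
eef_pos: [0.4941, -0.0604, 0.0722]
tcp_rot: [-0.035, 0.025, -0.703, 0.71]
ft_force: [2.8, 0.8, 4.4]
gripper_width: 0.117
```

```bash
python3 - <<'E'
from lid import *
now(); st()
E
```

```text
th 0.0049 deg 0.28 rad 0.1883 along 0.001 g [ 0.4939 -0.0602  0.0909]
t 27.08 p [ 0.4941 -0.0604  0.0722] jaw -85.19 tilt -0.9999 F [2.8 0.8 4.4] w 0.117 j [-0.36  0.21  1.93 -0.01  0.98  1.13]
```

>>> {"api": "send_rows", "payload": {"plan": [[0,0.0005,0,0,0],[0,0.001,0,0,0],[0,0.0015,0,0,0],[0,0.002,0,0,0],[0,0.0025,0,0,0],[0,0.0025,0,0,0],[0,0.0025,0,0,0]]}}

```text
time_s: 27.67
eef_pos: [0.4944, -0.0604, 0.0715]
tcp_rot: [-0.035, 0.025, -0.703, 0.71]
ft_force: [-4.6, 3.3, 20.0]
gripper_width: 0.116
```

```bash
python3 - <<'E'
from lid import *
now(); st()
E
```

```text
th 0.0013 deg 0.07 rad 0.1883 along 0.0013 g [ 0.4942 -0.0602  0.0902]
t 27.67 p [ 0.4944 -0.0604  0.0715] jaw -85.17 tilt -0.9998 F [-4.6  3.3 20. ] w 0.116 j [-0.36  0.21  1.93 -0.01  0.98  1.13]
```

A firm stop with Fz = 20 N and angle ≈ 0, so both lids are shut. A quick look to confirm before raising the outer one.

```bash
python3 - <<'E'
from lid import *
snap('scene','s18',(190,130,330,230),5)
now(); rows(np.r_[0,.01,.02,.035,np.arange(1,17)*.0265+.035],0.0013)
E
```

```text
th 0.0012 deg 0.07 rad 0.1883 along 0.0013 g [ 0.4942 -0.0602  0.0902]
0.000 [0.0, 0.0002, -0.0]
0.010 [-0.0, -0.0017, -0.0001]
0.020 [-0.0, -0.0035, -0.0002]
0.035 [-0.0001, -0.0064, -0.0004]
0.061 [-0.0001, -0.0113, -0.0009]
0.088 [-0.0002, -0.0163, -0.0015]
0.115 [-0.0003, -0.0212, -0.0022]
0.141 [-0.0003, -0.0261, -0.003]
0.168 [-0.0004, -0.031, -0.004]
0.194 [-0.0005, -0.0359, -0.0051]
0.221 [-0.0005, -0.0407, -0.0063]
0.247 [-0.0006, -0.0455, -0.0077]
0.273 [-0.0007, -0.0503, -0.0092]
0.300 [-0.0007, -0.055, -0.0108]
0.327 [-0.0008, -0.0597, -0.0125]
0.353 [-0.0009, -0.0643, -0.0144]
0.379 [-0.0009, -0.0689, -0.0163]
0.406 [-0.001, -0.0734, -0.0184]
0.432 [-0.001, -0.0779, -0.0207]
0.459 [-0.0011, -0.0823, -0.023]
```

View pics/s18.png

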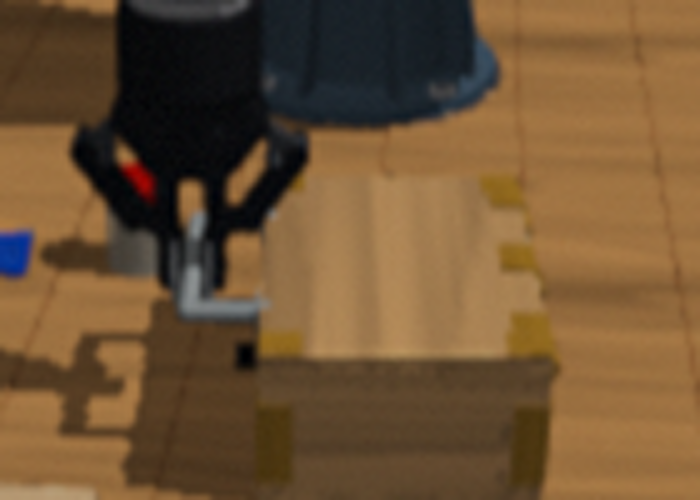

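The outer lid is flush on the case, with the inner lid's black tab at crop (245,355) just below it. Now I'll raise the outer lid alone.

>>> {"api": "send_rows", "payload": {"plan": [[0,-0.001,0,0,0],[0,-0.003,-0.0002,0,0],[0,-0.006,-0.0004,0,0],[0,-0.011,-0.0009,0,0],[0,-0.016,-0.0015,0,0],[0,-0.021,-0.0022,0,0],[0,-0.026,-0.003,0,0],[0,-0.031,-0.004,0,0],[0,-0.036,-0.005,0,0],[0,-0.041,-0.0063,0,0],[0,-0.0455,-0.0077,0,0],[0,-0.05,-0.0092,0,0],[0,-0.055,-0.0108,0,0],[0,-0.06,-0.0125,0,0],[0,-0.0645,-0.0144,0,0],[0,-0.069,-0.0163,0,0],[0,-0.0735,-0.0185,0,0],[0,-0.078,-0.0207,0,0],[0,-0.0823,-0.023,0,0],[0,-0.0823,-0.023,0,0]]}}

```text
time_s: 29.38
eef_pos: [0.4922, -0.0374, 0.1554]
tcp_rot: [-0.036, 0.024, -0.702, 0.711]
ft_force: [3.0, -5.7, 1.7]
gripper_width: 0.118
```

```bash
python3 - <<'E'
from lid import *
snap('scene','s19',(190,100,330,230),5)
th,_=now(); st(); rows(np.r_[np.arange(1,13)*.026+.459,.779,.785],0.0013)
E
```

```text
th 0.4642 deg 26.6 rad 0.1898 along 0.0009 g [ 0.4918 -0.0373  0.1739]
t 29.43 p [ 0.4921 -0.0375  0.1552] jaw -85.15 tilt -0.9998 F [ 3.1 -6.5  1.1] w 0.115 j [-0.31  0.07  1.89 -0.01  1.16  1.18]
0.485 [-0.0005, -0.0027, -0.0033]
0.511 [-0.0005, -0.0069, -0.0058]
0.537 [-0.0006, -0.011, -0.0084]
0.563 [-0.0007, -0.0151, -0.0111]
0.589 [-0.0007, -0.0191, -0.0139]
0.615 [-0.0008, -0.023, -0.0169]
0.641 [-0.0009, -0.0268, -0.0199]
0.667 [-0.0009, -0.0306, -0.023]
0.693 [-0.001, -0.0343, -0.0262]
0.719 [-0.001, -0.0379, -0.0296]
0.745 [-0.0011, -0.0414, -0.033]
0.771 [-0.0012, -0.0448, -0.0365]
0.779 [-0.0012, -0.0458, -0.0376]
0.785 [-0.0012, -0.0466, -0.0384]
```

View pics/s19.png

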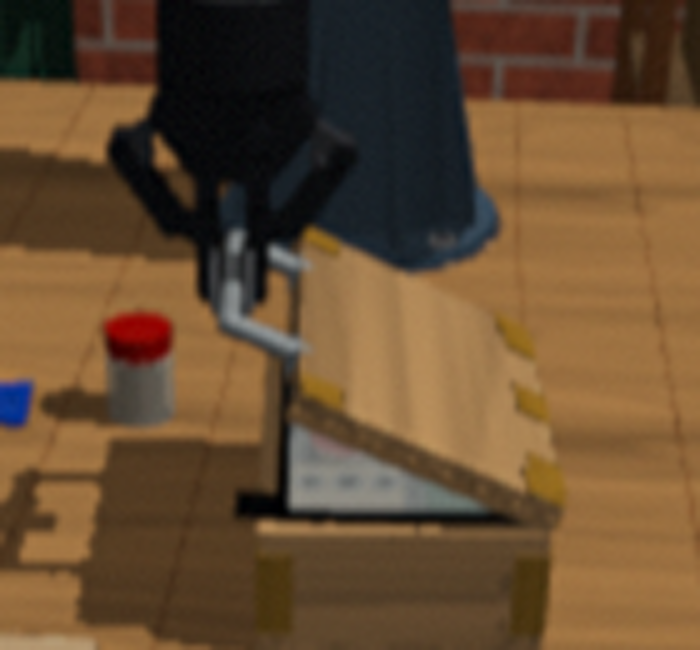

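The clear inner lid stays shut over the contents while the outer lid rises, now at about 27°. I'll continue to 45°.

>>> {"api": "send_rows", "payload": {"plan": [[0,-0.0025,-0.003,0,0],[0,-0.007,-0.0058,0,0],[0,-0.011,-0.0084,0,0],[0,-0.015,-0.011,0,0],[0,-0.019,-0.014,0,0],[0,-0.023,-0.017,0,0],[0,-0.027,-0.02,0,0],[0,-0.0305,-0.023,0,0],[0,-0.0343,-0.0262,0,0],[0,-0.038,-0.0296,0,0],[0,-0.0414,-0.033,0,0],[0,-0.0448,-0.0365,0,0],[0,-0.0458,-0.0376,0,0],[0,-0.0466,-0.0384,0,0],[0,-0.0466,-0.0384,0,0],[0,-0.0466,-0.0384,0,0]]}}

```text
time_s: 30.77
eef_pos: [0.4892, -0.001, 0.2038]
tcp_rot: [-0.037, 0.023, -0.7, 0.713]
ft_force: [0.4, -10.2, 8.4]
gripper_width: 0.113
```

```bash
python3 - <<'E'
from lid import *
snap('scene','s20',(190,70,330,220),4)
im=env.camera("top")[:,:,::-1]; cv2.imwrite("pics/t20_raw.png",im); cv2.imwrite("pics/t20.png",cv2.resize(im,(800,600),interpolation=cv2.INTER_CUBIC))
now(); st()
E
```

```text
th 0.7845 deg 44.95 rad 0.1917 along 0.001 g [ 0.4889 -0.0007  0.2224]
t 30.87 p [ 0.4892 -0.001   0.2037] jaw -85.17 tilt -0.9997 F [  0.8 -11.4   7.3] w 0.112 j [-0.24 -0.    1.86 -0.01  1.26  1.25]
```

View pics/s20.png

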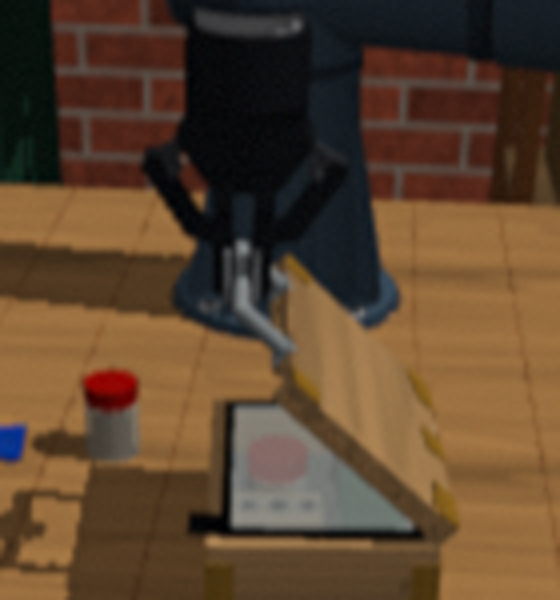

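View pics/t20.png

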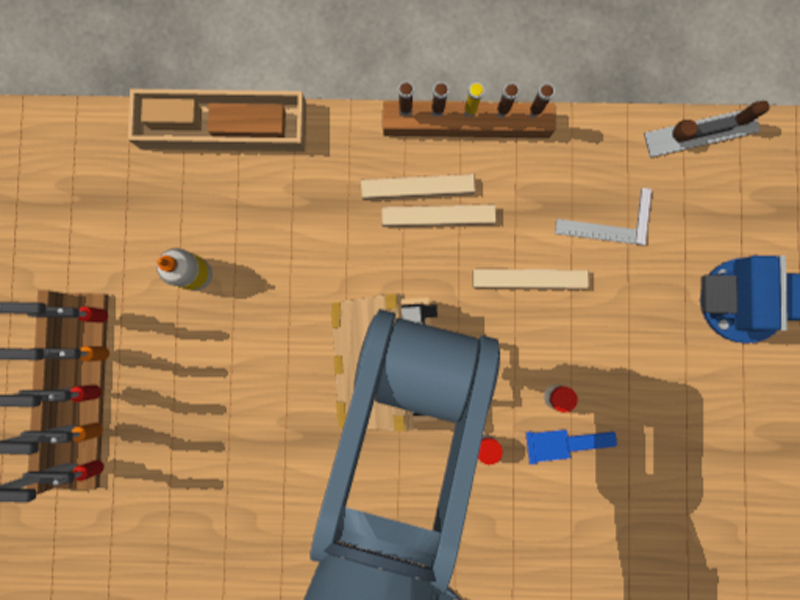

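The lid is at about 45° with the inner lid shut. There is a residual ~13 N radial load on the grip, so I'll relieve it and check the angle with an overlay.

>>> {"api": "send_rows", "payload": {"plan": [[0,-0.0007,0.0007,0,0],[0,-0.0015,0.0015,0,0],[0,-0.0015,0.0015,0,0],[0,-0.0015,0.0015,0,0]]}}

```text
time_s: 31.2
eef_pos: [0.4889, -0.0008, 0.2044]
tcp_rot: [-0.036, 0.023, -0.701, 0.712]
ft_force: [7.7, 3.2, -7.7]
gripper_width: 0.114
```

```bash
python3 - <<'E'
from lid import *
now(); st()
im=env.camera("scene")[:,:,::-1].copy(); cv2.imwrite("pics/s21_raw.png",im)
x0,y0,x1,y1=230,110,310,215;k=5
o=cv2.resize(im[y0:y1,x0:x1],None,fx=k,fy=k,interpolation=cv2.INTER_CUBIC)
for deg,c in ((40,(255,0,0)),(45,(0,255,0)),(50,(0,0,255))):
    a=np.radians(deg)+phi0
    pts=[np.r_[H-cb*rr*np.cos(a)+ca*t,.08+rr*np.sin(a)] for t in (-.05,.05)]
    b=np.radians(deg); pts2=[np.r_[H-cb*.15*np.cos(b)+ca*.101,.08+.15*np.sin(b)],np.r_[H+ca*.101,.08]]
    for P in (pts,pts2):
        uv=(proj("scene",P)-[x0,y0]+.5)*k-.5; cv2.polylines(o,[np.round(uv*16).astype(np.int32)],False,c,1,shift=4,lineType=cv2.LINE_AA)
cv2.imwrite("pics/s21.png",o)
E
```

```text
th 0.7878 deg 45.14 rad 0.1921 along 0.0006 g [ 0.4885 -0.0005  0.2231]
t 31.2 p [ 0.4889 -0.0008  0.2044] jaw -85.15 tilt -0.9997 F [ 7.7  3.2 -7.7] w 0.114 j [-0.24 -0.    1.86 -0.01  1.26  1.25]
```

View pics/s21.png

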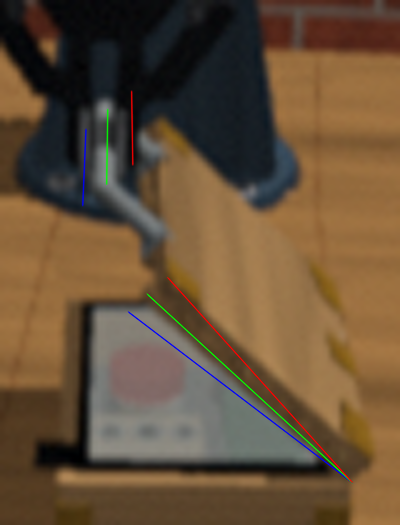

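The green 45° overlay coincides with the bar at crop x≈107 and with the lid's edge. One small relief move and a hold, then the final check.

>>> {"api": "send_rows", "payload": {"plan": [[-0.0005,0.0006,-0.0006,0,0],[-0.0005,0.0006,-0.0006,0,0],[-0.0005,0.0006,-0.0006,0,0],[-0.0005,0.0006,-0.0006,0,0],[-0.0005,0.0006,-0.0006,0,0],[-0.0005,0.0006,-0.0006,0,0]]}}

```text
time_s: 31.75
eef_pos: [0.4891, -0.0006, 0.2043]
tcp_rot: [-0.036, 0.024, -0.701, 0.712]
ft_force: [1.4, -4.9, 1.3]
gripper_width: 0.113
```

```bash
python3 - <<'E'
from lid import *
now(); st()
a=cv2.imread("pics/top0_raw.png").astype(int); b=env.camera("top")[:,:,::-1].astype(int)
for nm,(x0,y0,x1,y1) in dict(cauls=(225,105,385,190),square=(350,115,420,160),bottle=(95,150,140,190),jar2top=(352,246,368,264),jar3=(305,280,322,297),scraper=(335,270,400,300)).items():
    print(nm,np.abs(a-b)[y0:y1,x0:x1].mean().round(2))
im=env.camera("scene")[:,:,::-1]; cv2.imwrite("pics/s22.png",cv2.resize(im,(768,576),interpolation=cv2.INTER_CUBIC))
E
```

```text
th 0.7879 deg 45.14 rad 0.1919 along 0.0009 g [ 4.888e-01 -4.000e-04  2.230e-01]
t 31.75 p [ 0.4891 -0.0006  0.2043] jaw -85.14 tilt -0.9997 F [ 1.4 -4.9  1.3] w 0.113 j [-0.24 -0.    1.86 -0.01  1.26  1.25]
cauls 3.5
square 3.48
bottle 3.0
jar2top 19.27
jar3 10.12
scraper 13.83
```

View pics/s22.png

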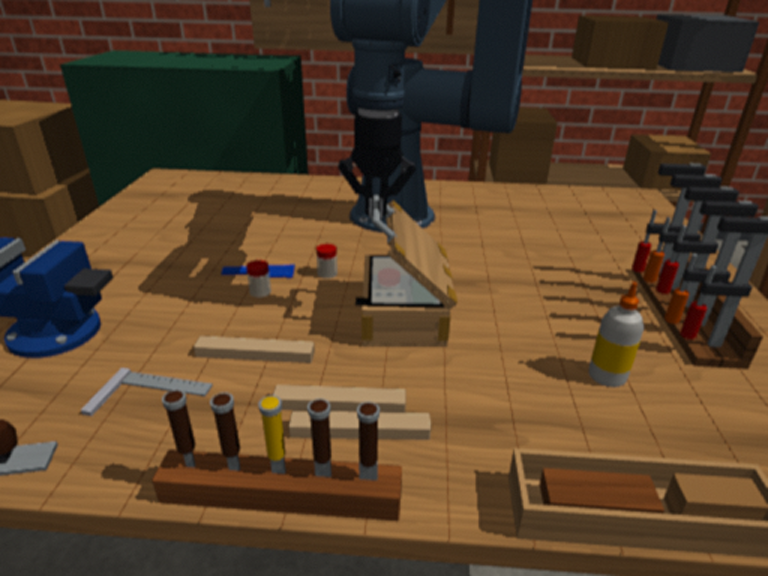

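The scene is as wanted. The outer lid is held at 45° and the inner lid is shut over the contents. The other red-capped jars are still at top pixels (563,399) and (489,450), the same as at the start, and only shadows differ there. I'm handing in.

```bash
python3 -c "
from bench import env
print(env.sign_off())"
```

```text
the job is handed in; nothing more can be done
None
```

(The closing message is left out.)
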